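# Clear the jammed tile-strip chute

### The job

Tile strips have jammed crosswise under the wire guard of the sloping chute. Take the flat file from its mat and, lane by lane, slide its blade in at the low mouth to push each strip back up until the dark line across the blade is level with the mouth (a few millimetres either way, never more than a finger's breadth past it), leaving all the strips clear of the guard in the open upper part. Then lay the file flat back on the middle of its mat, and only after that lift the strips out and lay them flat in the steel tray, none on top of another. Leave everything else where it is.

Things in the scene. Friction and masses are not known exactly. Their poses are not given: they have to be found in the camera images.
- chute: Fixed three-lane sloping chute, aluminium floor 140 mm long, white 5 mm walls 32 mm high, on four legs. Origin: on the floor surface, middle of the low mouth edge, about 75 mm above the ledge. x points up the slope (11 degrees, roughly away from the robot), y across the lanes, z square off the floor. Lane middles at y = +79, 0, -79 mm; lanes 74 mm wide inside; upper end open.
- guard_end (a point): Upper end of the wire guard, 47 mm up the slope, 23 mm above the floor (the guard's underside). The guard covers x 0 to 47 mm: three 4 mm wires along each lane (its middle and 18 mm either side), cross wires up to 33 mm above the floor. Beyond it lanes are open above. A strip counts as clear with its middle 77 to 112 mm up the slope; a blade 77 mm deep puts it at 88 mm.
- lane_left (a point): Middle of the +y lane's mouth, on the floor edge. In every lane cheeks 22 mm high narrow the first 12 mm to 50 mm wide. A blade with its underside 3 to 8 mm off the floor meets a strip squarely.
- lane_mid (a point): Middle of the middle lane's mouth, on the floor edge
- lane_right (a point): Middle of the -y lane's mouth, on the floor edge
- file: Chrome flat tile file, 187 mm long, 0.18 kg. Origin: on its underside where blade meets handle; x along the blade to the tip, z up. Blade x 0 to 97 mm, 24 wide, 6 thick, flush with the underside. Grey box-shaped handle x -90 to 0, 20 wide, 26 high: grip it across, 20 mm behind the blade (balance point). A dark line crosses the blade 77 mm from the tip. Starts on the mat, blade away from the robot.
- file_tip (a point): Middle of the file blade's end edge (97 mm from the file's origin, 3 mm above its underside)
- mat: Fixed grey rubber mat 260 x 120 mm, 4 mm thick; x along its length (roughly away from the robot), z up. Origin: centre of its underside. The file's origin must finally lie within 60 mm of its middle along x and 45 mm along y. It is on the left or on the right of the chute, the tray on the other side.
- tray: Loose stainless steel tray, 200 (x) x 160 (y) mm, 28 mm high, 3 mm walls and floor, 0.7 kg. Origin: centre of its underside; x roughly away from the robot, z up.
- strip0: Terracotta tile strip, a bar 70 mm long, 22 wide, 16 thick, about 60 g; may be absent. Origin: centre of its underside; y along its length, x across its width, z out of its top. Starts lying across one lane of the chute under the wire guard, long side across, against the cheeks at the mouth (middle about 25 mm up the slope). Stays on the slope wherever it is left.
- strip1: Terracotta tile strip, a bar 70 mm long, 22 wide, 16 thick, about 60 g; may be absent. Origin: centre of its underside; y along its length, x across its width, z out of its top. Starts lying across one lane of the chute under the wire guard, long side across, against the cheeks at the mouth (middle about 25 mm up the slope). Stays on the slope wherever it is left.
- strip2: Terracotta tile strip, a bar 70 mm long, 22 wide, 16 thick, about 60 g; may be absent. Origin: centre of its underside; y along its length, x across its width, z out of its top. Starts lying across one lane of the chute under the wire guard, long side across, against the cheeks at the mouth (middle about 25 mm up the slope). Stays on the slope wherever it is left.
- float: Bystander: rubber float with wooden handle, 180 mm long, beyond the tray and chute
- floor_tile: Bystander: terracotta tile 120 x 120 x 10 mm, beyond the chute
- jar: Bystander: glass jar 85 mm high
- mug: Bystander: white mug 85 mm high
- box: Bystander: cardboard box 70 x 110 x 40 mm, between robot and chute
- scraper: Bystander: scraper lying at the right
- rod_pot: Bystander: terracotta pot 70 mm wide, 60 mm high, at the left
Not all that is in view belongs to the job. Leave any purple or red look-alike of the strip2 alone.

How it is judged (in metres and radians):
On the way, in this order (a step that is already met when the one before it is completed fails the run):
1. every jammed strip has been pushed up clear of the guard and lies in the open upper part of the chute (its middle 77 to 112 mm up the slope) (x of strip0 in the frame of chute between 0.077 and 0.112 m and y of strip0 in the frame of chute between -0.118 and 0.118 m and z of strip0 in the frame of chute between -0.006 and 0.012 m and x of strip1 in the frame of chute between 0.077 and 0.112 m and y of strip1 in the frame of chute between -0.118 and 0.118 m and z of strip1 in the frame of chute between -0.006 and 0.012 m and x of strip2 in the frame of chute between 0.077 and 0.112 m and y of strip2 in the frame of chute between -0.118 and 0.118 m and z of strip2 in the frame of chute between -0.006 and 0.012 m), for 0.2 s.
2. the file is laid back flat on its mat and let go, the strips still waiting in the chute (all of step 1 and x of file in the frame of mat between -0.06 and 0.06 m and y of file in the frame of mat between -0.045 and 0.045 m and z of file in the frame of mat between 0 and 0.01 m and angle between file's own z axis and vertical below 0.12 rad and linear speed of file below 0.02 m/s and contact force between file and the fingers below 0.05 N), for 0.2 s.
At the end, for the whole second after the job is handed in: Every strip lies flat (within 0.15 rad) on the tray's floor inside its walls, none on another, the file lies flat on its mat (origin within 60 mm along and 45 mm across of the mat's middle), everything let go and at rest (x of strip0 in the frame of tray between -0.095 and 0.095 m and y of strip0 in the frame of tray between -0.075 and 0.075 m and z of strip0 in the frame of tray between -0.002 and 0.01 m and angle between each of strip0, strip1, strip2's own z axis and vertical below 0.15 rad and linear speed of each of strip0, strip1, strip2, file, tray below 0.02 m/s and x of strip1 in the frame of tray between -0.095 and 0.095 m and y of strip1 in the frame of tray between -0.075 and 0.075 m and z of strip1 in the frame of tray between -0.002 and 0.01 m and x of strip2 in the frame of tray between -0.095 and 0.095 m and y of strip2 in the frame of tray between -0.075 and 0.075 m and z of strip2 in the frame of tray between -0.002 and 0.01 m and x of file in the frame of mat between -0.06 and 0.06 m and y of file in the frame of mat between -0.045 and 0.045 m and z of file in the frame of mat between 0 and 0.01 m and angle between file's own z axis and vertical below 0.12 rad and contact force between file and the fingers below 0.05 N and angle between tray's own z axis and vertical below 0.08 rad); the robot touches nothing.
It fails at once if a bystander is shoved more than 30 mm (distance of any of float, floor_tile, jar, mug, box, scraper, rod_pot from where it was at the start of the episode above 0.03 m).
It fails at once if the file blade goes more than 93 mm into a lane (16 mm past its line) (x of file_tip in the frame of chute between 0.093 and 0.14 m and y of file_tip in the frame of chute between -0.118 and 0.118 m and z of file_tip in the frame of chute between -0.005 and 0.022 m).
Of strip0, strip1, strip2 only 2 to 3 are there at a start; the rules pass over those that are not, and their reading is None.
At some moment in a run one of file, tray may be knocked a few centimetres aside while the robot is not near it.
Once in a run the grip may slacken for a moment while it holds something.
It also fails if it takes over 210 s, if anything falls off the work surface, if the arm or the gripper's body presses on something with over 40 N, if the wrist force passes 120 N, or if a joint passes its speed limit or range.

### The arm

A 7-joint arm with a two-finger parallel gripper is mounted at the origin on the work surface. World frame = base frame: x ahead of the robot, y to its left, z up, the work surface at z = 0. Lengths are in mm, angles in rad, forces in N, time in s.
With the tool pointing down it reaches from about 400 to 875 mm from the base axis. Payload 19.3 kg.
Tool frame: the origin (TCP) lies at the very end of the fingers, on their centre line; the grasp point (between the pads) lies 19 mm behind it; z points along the fingers, y is the direction in which the jaws open and shut (so a half turn about z gives the same grasp; the last joint's range is limited). The gripper opens to 85 mm and grips with 20 to 120 N. Pads are 22 mm wide; open, the fingers measure 114 mm over their backs; the gripper's body (76 mm by 85 mm) begins 54 mm behind the grasp point. The pads swing forward as they close: fully open they stand 13 mm farther back than shut.
Start: joints at [-1.406, 0.521, -0.036, 1.599, 0.021, 1.021, -0.113], TCP at [145.425, 607.837, 231.291] pointing down, gripper open.
Joint ranges: [-2.91, 2.91], [-0.3, 2.13], [-1.5, 1.42], [0.17, 2.43], [-1.26, 4.41], [0.16, 1.93], [-2.52, 2.52]. Speed limits (rad/s): [1.89, 1.89, 2.39, 2.39, 3.01, 3.01, 3.01].

### API

Orientations are given as a rotation vector (axis times angle).
In Python, from cell import read_state, camera, camera_model, sign_off gives the robot as it stands. The module is installed in compiled form; this text tells all that it offers.
- The arm moves only by the tool send_rows, never from a script. Its argument "moves" is a list that holds one entry, the list of rows, each a list of 7 numbers: the gripper command: -1 is shut, 1 is fully open, values between are in proportion, then the shift along the tool's x, y, z normalised to -1 to 1, where 1 is 0.5 m, then the turn, a rotation vector about the tool's x, y, z normalised to -1 to 1, where 1 is pi/4 rad. A call has 1 to 8 rows; each row is the pose to reach, as a shift and turn from the pose commanded when the call began, along the tool's axes at that moment; what a row does not reach only later rows make up. A row lasts 1/8 s, in which the tool goes at most 62.5 mm and 10.7 degrees, less where a joint would pass 70% of its speed; a pose out of reach is approached as far as the arm can. A call with a number of a shift or a turn outside -1 to 1 is refused whole. A call with a gripper value outside its range is refused whole. The fingers move at their own pace and stop on an object; "grip_force" is the grip in N (left out, the last holds). Time passes only in rows, so rows that repeat a pose let the fingers close. It gives the time, the measured TCP pose, the force and the opening at its end, in the units of the state.
- read_state(): the state, without advancing time (a new reading comes with each control period).
- camera(name): name is "scene" or "top" or "wrist"; returns the picture (420x560x3 uint8, blue, green, red); there is no depth.
- camera_model(name): a dict with "fx", "fy", "cx", "cy" (pixels), "rvec" (rotation vector, rad) and "tvec" (3), from world to camera coordinates, as OpenCV has them. Camera axes: x right, y down, z forward; pixel columns grow to the right and rows downward; lengths in mm; the calibration is good to about 2 mm. A picture is of the moment at which its call begins: read the wrist's pose just before it. camera_model takes no time and is no camera call; for the wrist camera it gives the pose at the moment of the call.
- sign_off(): hands the job in, once; it reports no verdict.
The state is a dict: "time_s": time; "qpos": joint angles; "dq": joint speeds; "joint_efforts": joint torques, N m; "eef_pos": TCP position; "tool_rot": TCP orientation; "force": force on the tool from outside, world axes, zero at the start; "ft_torque": the same for the moment, N m; "finger_gap": finger opening in mm.
Only numpy, scipy, OpenCV 4.12 (cv2) and the standard library are available. Lean on these libraries where they do the work, as an engineer would, in place of code of your own. Each camera call takes 0.05 s, during which the arm holds its last target.

## Working session

There is one attempt and no reset: what is moved stays moved. The work goes in short steps, Python scripts to look and compute and a tool call to move; the robot and the scene stay as the last step left them, time stands still between calls to the robot, and variables do not carry over. Pictures are saved under pics/ and viewed, and the job is handed in when it is done.

Besides the shell and the picture viewer there is one more tool, called after ">>>" as name(argument=value, ...), one argument or row to a line, values as JSON. send_rows: Moves the arm, as the interface text tells. Its arguments: {"type":"object","properties":{"moves":{"type":"array","items":{"type":"array","items":{"type":"array","items":{"type":"number"}}}},"grip_force":{"type":"number"}},"required":["moves"]}

```bash
mkdir -p pics; cat > h.py <<'E'
import numpy as np, cv2
from cell import read_state, camera, camera_model, sign_off
from scipy.spatial.transform import Rotation as R
def snap(name,fn):
    m=camera_model(name); im=camera(name); cv2.imwrite('pics/'+fn+'.png',im); np.savez('pics/'+fn+'.npz',im=im,**{k:np.array(v) for k,v in m.items()}); return im,m
def load(fn):
    d=np.load('pics/'+fn+'.npz'); return d['im'],d
def ray(m,uv):
    Rm=R.from_rotvec(np.array(m['rvec']).ravel()).as_matrix(); t=np.array(m['tvec']).ravel()
    c=-Rm.T@t; d=Rm.T@np.array([(uv[0]-m['cx'])/m['fx'],(uv[1]-m['cy'])/m['fy'],1.]); return c,d/np.linalg.norm(d)
def onz(m,uv,z):
    c,d=ray(m,uv); return c+d*(z-c[2])/d[2]
def tri(obs):
    A=np.zeros((3,3));b=np.zeros(3)
    for m,uv in obs:
        c,d=ray(m,uv);P=np.eye(3)-np.outer(d,d);A+=P;b+=P@c
    p=np.linalg.solve(A,b)
    res=[np.linalg.norm((np.eye(3)-np.outer(ray(m,uv)[1],ray(m,uv)[1]))@(p-ray(m,uv)[0])) for m,uv in obs]
    return p,res
def proj(m,p):
    Rm=R.from_rotvec(np.array(m['rvec']).ravel()).as_matrix(); q=Rm@np.array(p,float)+np.array(m['tvec']).ravel()
    return np.array([m['fx']*q[0]/q[2]+m['cx'],m['fy']*q[1]/q[2]+m['cy']])
def st():
    s=read_state(); print('t',s['time_s'],'p',np.round(s['eef_pos'],1),'r',np.round(s['tool_rot'],3),'F',np.round(s['force'],1),'gap',s['finger_gap'],'q',np.round(s['qpos'],3)); return s
E
python3 - <<'E'
from h import *
s=st()
for n in ['scene','top','wrist']:
    im,m=snap(n,n+'0'); print(n,{k:np.round(v,2) for k,v in m.items()}); print('cam',ray(m,(280,210)))
E
```

```text
t 0.0 p [145.3 607.5 230.7] r [-3.68e-01 -3.12e+00  2.00e-03] F [ 0.4  0.1 -0.7] gap 85.30020528011427 q [-1.406  0.522 -0.036  1.6    0.021  1.021 -0.113]
scene {'fx': np.float64(512.01), 'fy': np.float64(512.01), 'cx': np.float64(289.46), 'cy': np.float64(215.94), 'rvec': array([ 1.33,  2.29, -0.89]), 'tvec': array([ 267.99, -289.16, 1960.24])}
cam (array([1450.54730979,  541.2761744 , 1265.26261113]), array([-0.57442071, -0.36080732, -0.73475093]))
top {'fx': np.float64(431.21), 'fy': np.float64(431.21), 'cx': np.float64(276.99), 'cy': np.float64(211.43), 'rvec': array([ 2.18, -2.14,  0.13]), 'tvec': array([ -29.47,  548.11, 1185.88])}
cam (array([ 406.84156351,  -18.04695113, 1241.67509983]), array([ 0.11976907, -0.00799032, -0.99276962]))
wrist {'fx': np.float64(330.83), 'fy': np.float64(330.83), 'cx': np.float64(276.95), 'cy': np.float64(209.48), 'rvec': array([-2.28, -1.8 , -0.26]), 'tvec': array([-625.85,  -37.67,  379.34])}
cam (array([ 76.91650479, 625.12614656, 374.58272343]), array([ 0.27601689, -0.05649884, -0.95949078]))
```

View pics/scene0.png

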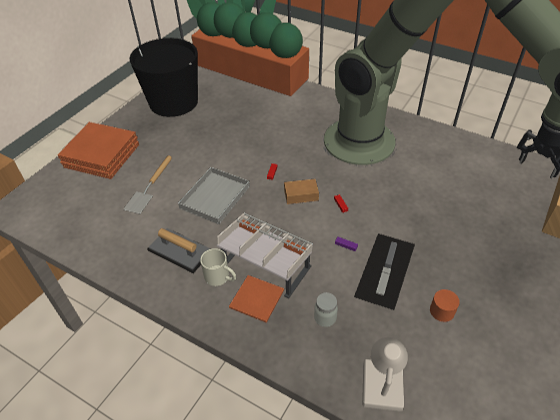

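View pics/top0.png

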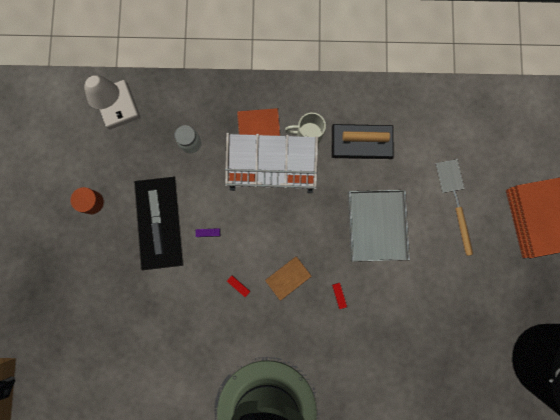

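View pics/wrist0.png

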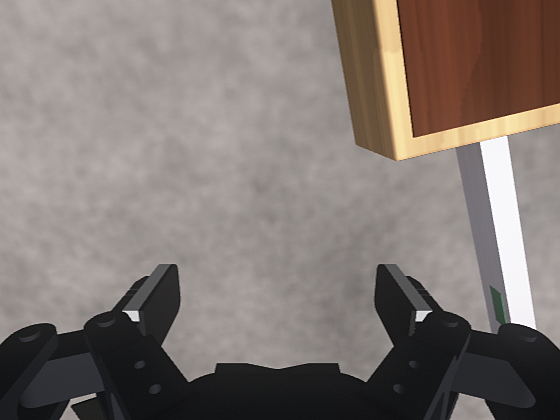

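```bash
python3 - <<'E'
from h import *
im,_=load('top0'); a=cv2.resize(im[120:200,215:330],None,fx=6,fy=6,interpolation=cv2.INTER_CUBIC); cv2.imwrite('pics/c1.png',a)
b=cv2.resize(im[165:280,120:230],None,fx=5,fy=5,interpolation=cv2.INTER_CUBIC); cv2.imwrite('pics/c2.png',b)
im,_=load('scene0'); a=cv2.resize(im[200:290,205:325],None,fx=6,fy=6,interpolation=cv2.INTER_CUBIC); cv2.imwrite('pics/c3.png',a)
E
```

```text
(no output)
```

View pics/c1.png

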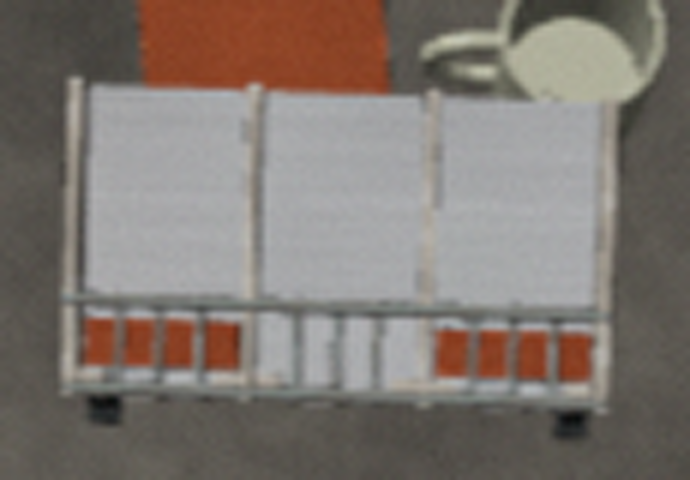

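View pics/c2.png

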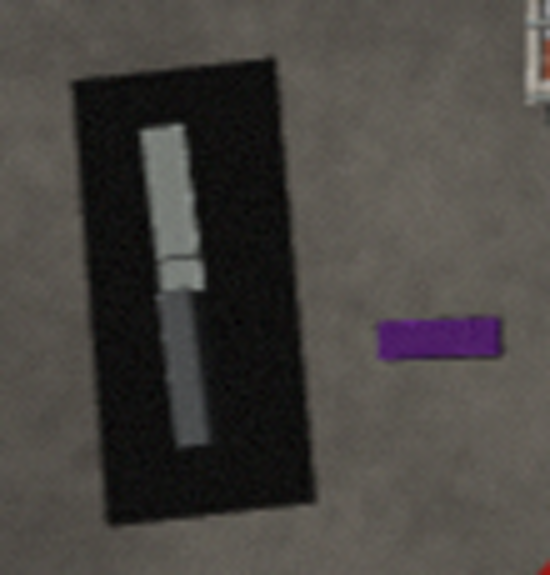

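View pics/c3.png

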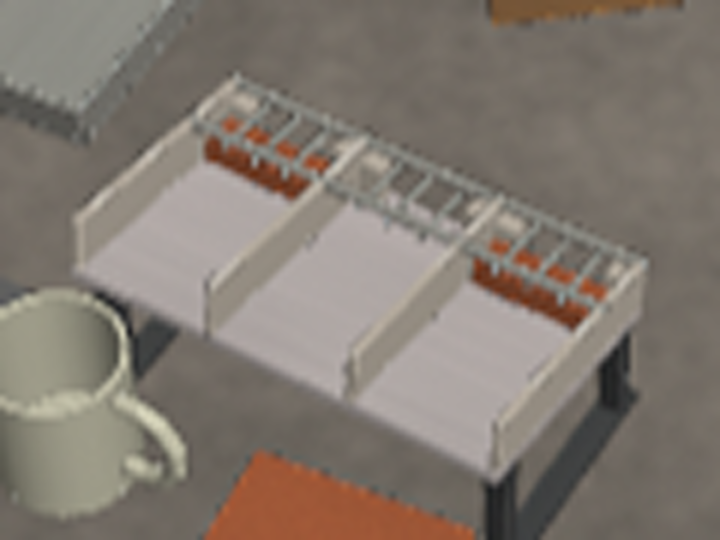

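```bash
cat >> h.py <<'E'
def pose():
    s=read_state(); return np.array(s['eef_pos']),R.from_rotvec(s['tool_rot'])
def mv(p,Rt,cmd=None):
    """print shift (normalised) and turn from current measured pose to target"""
    p0,R0=pose(); sh=R0.inv().apply(np.array(p)-p0)/500; tr=(R0.inv()*Rt).as_rotvec()/(np.pi/4)
    n=max(np.linalg.norm(sh)*500/62.5,np.linalg.norm(tr)*45/10.7)
    print('shift',np.round(sh,4),'turn',np.round(tr,4),'rows>=',round(n,1))
def tool(yaw,pitch=0):
    """yaw: direction of -tool x (image up) in world; pitch: blade up"""
    f=np.array([np.cos(yaw)*np.cos(pitch),np.sin(yaw)*np.cos(pitch),np.sin(pitch)])
    x=-f; z=np.array([np.cos(yaw)*np.sin(pitch),np.sin(yaw)*np.sin(pitch),-np.cos(pitch)]); y=np.cross(z,x)
    return R.from_matrix(np.stack([x,y,z],1))
E
python3 - <<'E'
from h import *
im,m=load('top0')
for n,uv,z in [('gUL',(226.3,170),115),('gUR',(316.3,172.5),115),('gLL',(226,185),106),('gLR',(315.5,187.5),106),('farL',(227.7,133.7),132),('farR',(317,137.2),132),
 ('fileTip',(152.8,190.3),9),('fileEnd',(159,254),30),('matTL',(134.5,181),4),('matTR',(175,177),4),('matBL',(141.5,269.5),4),('matBR',(183,265),4),
 ('trayTL',(350,192),28),('trayTR',(405,190),28),('trayBR',(409,261),28),('trayBL',(351,261),28)]:
    print(n,np.round(onz(m,uv,z),0))
E
```

```text
gUL [647. 118. 115.]
gUR [ 645. -122.  115.]
gLL [608. 118. 106.]
gLR [ 606. -121.  106.]
farL [741. 115. 132.]
farR [ 736. -121.  132.]
fileTip [606. 341.   9.]
fileEnd [423. 308.  30.]
matTL [633. 397.   4.]
matTR [647. 280.   4.]
matBL [379. 363.   4.]
matBR [393. 245.   4.]
trayTL [ 609. -226.   28.]
trayTR [ 617. -383.   28.]
trayBR [ 416. -391.   28.]
trayBL [ 413. -229.   28.]
```

```bash
python3 - <<'E'
from h import *
mv((500,321,190),tool(0.14)); mv((590,0,230),tool(-0.01))
E
```

```text
shift [-0.8231 -0.3924  0.0821] turn [-1.100e-03 -1.000e-04 -4.773e-01] rows>= 7.3
shift [-1.1476 -0.9749  0.0026] turn [-0.0011 -0.     -0.2863] rows>= 12.0
```

>>> send_rows(
  moves=[
    [[1,-0.823,-0.392,0.082,0,0,-0.477],[1,-0.823,-0.392,0.082,0,0,-0.477],[1,-0.823,-0.392,0.082,0,0,-0.477],[1,-0.823,-0.392,0.082,0,0,-0.477],[1,-0.823,-0.392,0.082,0,0,-0.477],[1,-0.823,-0.392,0.082,0,0,-0.477],[1,-0.823,-0.392,0.082,0,0,-0.477],[1,-0.823,-0.392,0.082,0,0,-0.477]],
  ],
)

```text
time_s: 1.15
eef_pos: [502.6, 318.0, 189.8]
tool_rot: [-0.212, 3.134, -0.002]
force: [-0.9, 0.3, 0.9]
finger_gap: 85.7
```

```bash
python3 - <<'E'
from h import *
st(); snap('wrist','w1'); mv((500,321,190),tool(0.14))
E
```

```text
t 1.15 p [502.6 318.  189.8] r [-2.120e-01  3.134e+00 -2.000e-03] F [-0.9  0.3  0.9] gap 85.65103265680396 q [-0.628  0.52  -0.051  1.722  0.034  0.901  1.012]
shift [ 0.0055  0.0079 -0.0008] turn [-0.0024  0.0002 -0.0065] rows>= 0.1
```

View pics/w1.png

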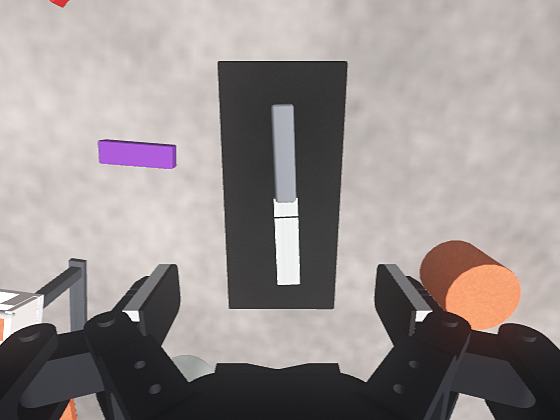

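>>> send_rows(
  moves=[
    [[1,0.02,-0.14,0,0,0,0],[1,0.02,-0.14,0,0,0,0],[1,0.02,-0.14,0,0,0,0],[1,0.02,-0.14,0,0,0,0]],
  ],
)

```text
time_s: 1.7
eef_pos: [499.4, 252.4, 190.3]
tool_rot: [0.222, -3.134, -0.001]
force: [-0.0, 0.5, 0.6]
finger_gap: 85.1
```

```bash
python3 - <<'E'
from h import *
st(); snap('wrist','w2'); mv((530,0,240),tool(-0.01))
E
```

```text
t 1.7 p [499.4 252.4 190.3] r [ 2.220e-01 -3.134e+00 -1.000e-03] F [-0.   0.5  0.6] gap 85.07513712005009 q [-0.536  0.466 -0.051  1.816  0.029  0.86   1.112]
shift [ 0.0109 -0.5082 -0.0998] turn [ 7.000e-04 -1.000e-04  1.933e-01] rows>= 4.1
```

View pics/w2.png

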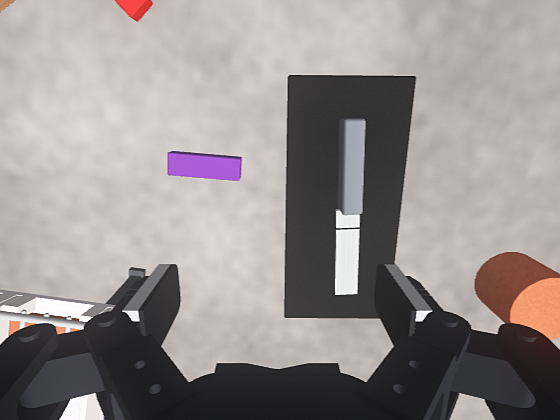

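```bash
python3 - <<'E'
from h import *
for fn,x0,y0,x1,y1 in [('w1',225,70,340,300),('w2',295,85,405,305)]:
    im,m=load(fn); g=cv2.cvtColor(im,cv2.COLOR_BGR2GRAY)
    sub=np.zeros_like(g); sub[y0:y1,x0:x1]=(g[y0:y1,x0:x1]>100)
    cnt=max(cv2.findContours(sub,cv2.RETR_EXTERNAL,cv2.CHAIN_APPROX_NONE)[0],key=cv2.contourArea)
    print(fn,'file rect',cv2.boundingRect(cnt),[tuple(np.round(v,1)) for v in cv2.boxPoints(cv2.minAreaRect(cnt))])
    mat=(g<75).astype(np.uint8); mat[320:]=0; 
    mc=[c for c in cv2.findContours(mat,cv2.RETR_EXTERNAL,cv2.CHAIN_APPROX_NONE)[0] if cv2.contourArea(c)>10000]
    for c in mc:
        ap=cv2.approxPolyDP(c,6,True).reshape(-1,2); print('mat',cv2.contourArea(c),ap.tolist())
    cv2.imwrite('pics/z_'+fn+'.png',cv2.resize(im[y0+10:y1-5,x0+35:x0+85],None,fx=4,fy=4)[:800]) 
E
```

```text
w1 file rect (272, 104, 27, 113) [(np.float32(268.5), np.float32(104.8)), (np.float32(292.9), np.float32(103.7)), (np.float32(298.1), np.float32(215.7)), (np.float32(273.7), np.float32(216.8))]
mat 28599.0 [[219, 61], [229, 306], [332, 308], [346, 62]]
w2 file rect (336, 119, 30, 109) [(np.float32(335.3), np.float32(227.0)), (np.float32(339.4), np.float32(118.1)), (np.float32(365.4), np.float32(119.1)), (np.float32(361.4), np.float32(227.9))]
mat 28295.5 [[289, 75], [285, 316], [414, 319], [416, 310], [383, 264], [394, 259], [414, 76]]
```

>>> send_rows(
  moves=[
    [[1,0.011,-0.508,-0.1,0,0,0.193],[1,0.011,-0.508,-0.1,0,0,0.193],[1,0.011,-0.508,-0.1,0,0,0.193],[1,0.011,-0.508,-0.1,0,0,0.193],[1,0.011,-0.508,-0.1,0,0,0.193],[1,0.011,-0.508,-0.1,0,0,0.193]],
  ],
)

```text
time_s: 2.5
eef_pos: [530.0, -0.8, 240.2]
tool_rot: [-0.018, -3.141, -0.001]
force: [-0.1, 0.0, -0.4]
finger_gap: 85.5
```

```bash
python3 - <<'E'
from h import *
st(); snap('wrist','w3')
E
```

```text
t 2.5 p [530.   -0.8 240.2] r [-1.800e-02 -3.141e+00 -1.000e-03] F [-0.1  0.  -0.4] gap 85.49635392395523 q [-0.147  0.361  0.048  1.843 -0.021  0.939  1.47 ]
```

View pics/w3.png

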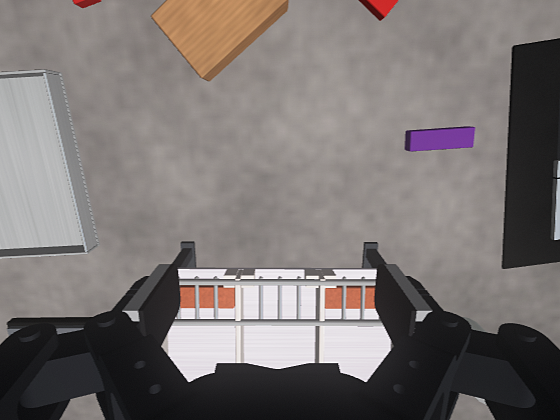

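>>> send_rows(
  moves=[
    [[0.2,0.19,0.08,0,0,0,0],[0.2,0.19,0.08,0,0,0,0],[0.2,0.19,0.08,0,0,0,0],[0.2,0.19,0.08,0,0,0,0]],
  ],
)

```text
time_s: 3.05
eef_pos: [435.7, 40.8, 240.4]
tool_rot: [0.015, 3.141, 0.0]
force: [-0.3, 0.2, -0.1]
finger_gap: 51.0
```

```bash
python3 - <<'E'
from h import *
st(); snap('wrist','w4')
E
```

```text
t 3.05 p [435.7  40.8 240.4] r [0.015 3.141 0.   ] F [-0.3  0.2 -0.1] gap 51.014460888642844 q [-0.246  0.211  0.02   2.058 -0.005  0.873  1.338]
```

>>> send_rows(
  moves=[
    [[0.2,0,-0.16,0,0,0,0],[0.2,0,-0.16,0,0,0,0],[0.2,0,-0.16,0,0,0,0],[0.2,0,-0.16,0,0,0,0]],
  ],
)

```text
time_s: 3.6
eef_pos: [434.7, -39.6, 240.1]
tool_rot: [-0.017, -3.141, -0.0]
force: [0.0, 0.8, 0.0]
finger_gap: 51.1
```

```bash
python3 - <<'E'
from h import *
st(); snap('wrist','w5')
for f in ['w4','w5']:
    im,_=load(f); cv2.imwrite('pics/z'+f+'.png',cv2.resize(im[90:290,90:460],None,fx=2.1,fy=2.1,interpolation=cv2.INTER_CUBIC))
E
```

```text
t 3.6 p [434.7 -39.6 240.1] r [-0.017 -3.141 -0.   ] F [0.  0.8 0. ] gap 51.07846597298967 q [-0.108  0.209  0.074  2.062 -0.02   0.871  1.537]
```

View pics/w4.png

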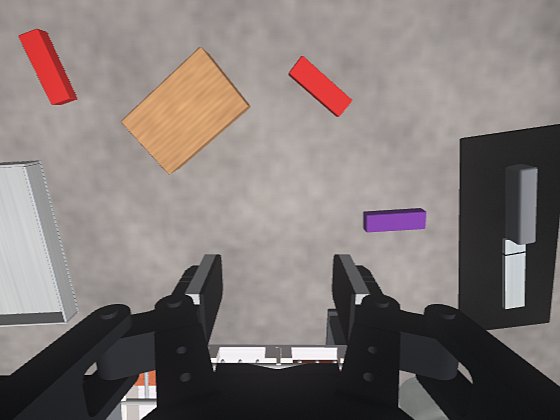

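View pics/w5.png

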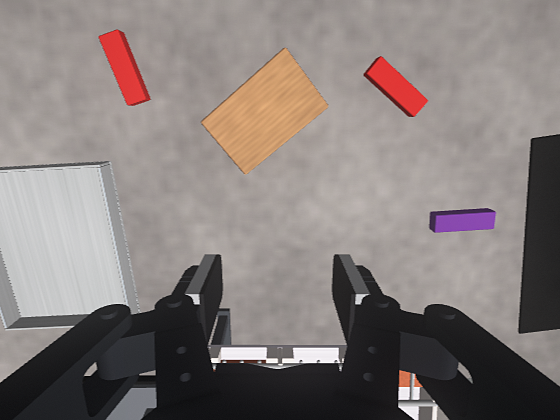

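>>> send_rows(
  moves=[
    [[1,-0.37,0.16,-0.02,0,0,0],[1,-0.37,0.16,-0.02,0,0,0],[1,-0.37,0.16,-0.02,0,0,0],[1,-0.37,0.16,-0.02,0,0,0],[1,-0.37,0.16,-0.02,0,0,0],[1,-0.37,0.16,-0.02,0,0,0]],
  ],
)

```text
time_s: 4.4
eef_pos: [619.6, 37.5, 250.2]
tool_rot: [-0.018, -3.141, 0.0]
force: [-0.4, 0.2, -0.3]
finger_gap: 85.5
```

```bash
python3 - <<'E'
from h import *
st(); snap('wrist','w6')
E
```

```text
t 4.4 p [619.6  37.5 250.2] r [-0.018 -3.141  0.   ] F [-0.4  0.2 -0.3] gap 85.51894983338896 q [-0.195  0.497  0.058  1.594 -0.032  1.052  1.431]
```

>>> send_rows(
  moves=[
    [[1,0,-0.16,0,0,0,0],[1,0,-0.16,0,0,0,0],[1,0,-0.16,0,0,0,0],[1,0,-0.16,0,0,0,0]],
  ],
)

```text
time_s: 4.95
eef_pos: [619.2, -41.5, 250.5]
tool_rot: [0.017, 3.141, 0.001]
force: [0.0, 0.1, -0.4]
finger_gap: 85.3
```

```bash
python3 - <<'E'
from h import *
st(); snap('wrist','w7')
E
```

```text
t 4.95 p [619.2 -41.5 250.5] r [1.700e-02 3.141e+00 1.000e-03] F [ 0.   0.1 -0.4] gap 85.30446573859139 q [-0.076  0.497  0.07   1.595 -0.039  1.051  1.565]
```

View pics/w6.png

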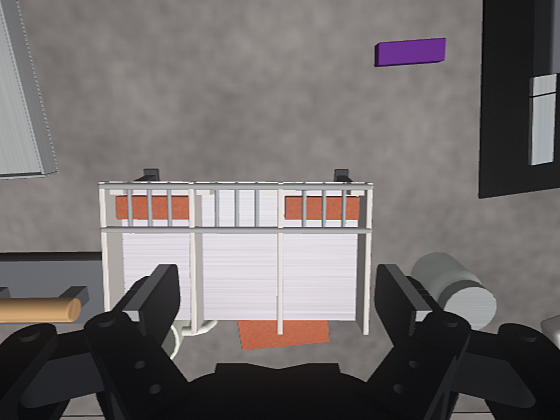

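View pics/w7.png

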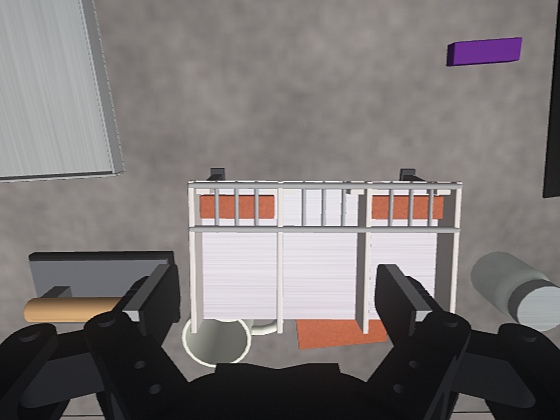

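Good: whole chute in both views; strips only in the outer lanes (w7: (237,206) and (407,207)); the middle lane is empty. Zooming for corner pixels.

```bash
python3 - <<'E'
from h import *
for f,x0 in [('w6',90),('w7',180)]:
    im,_=load(f)
    for k,xx in [('L',x0),('R',x0+180)]:
        cv2.imwrite(f'pics/z{f}{k}.png',cv2.resize(im[170:240,xx:xx+110],None,fx=7,fy=7,interpolation=cv2.INTER_CUBIC))
E
```

```text
(no output)
```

View pics/zw6L.png

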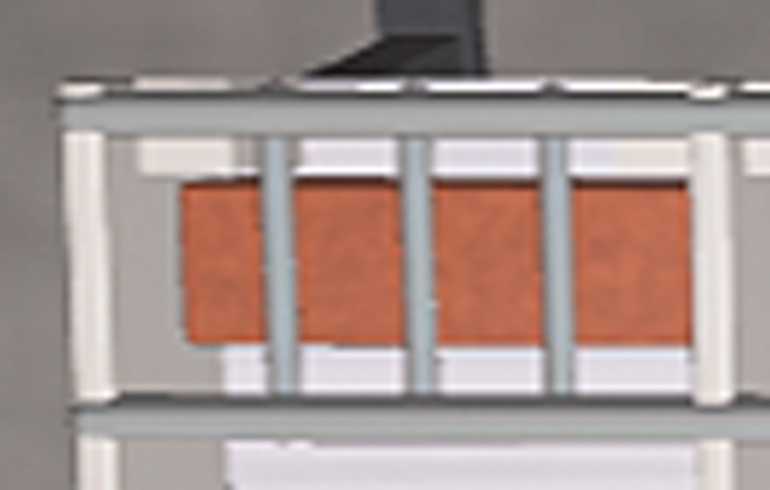

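View pics/zw6R.png

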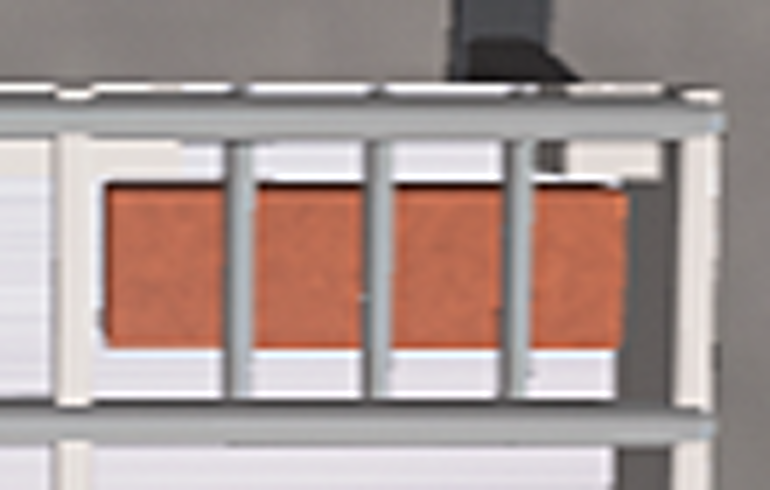

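View pics/zw7L.png

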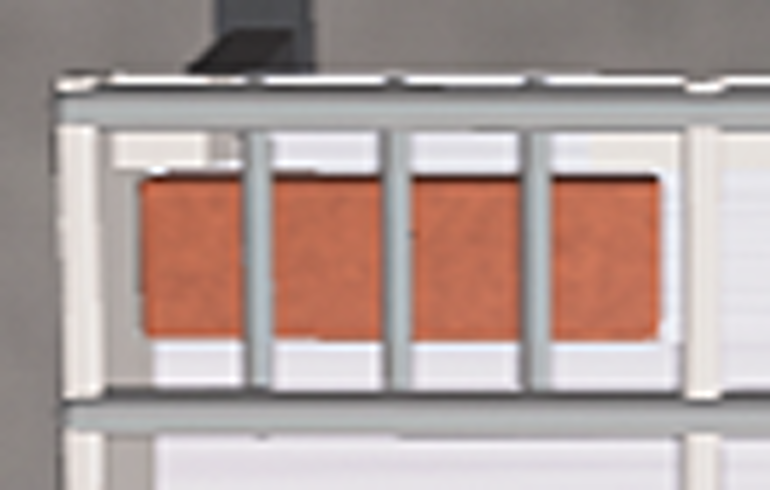

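View pics/zw7R.png

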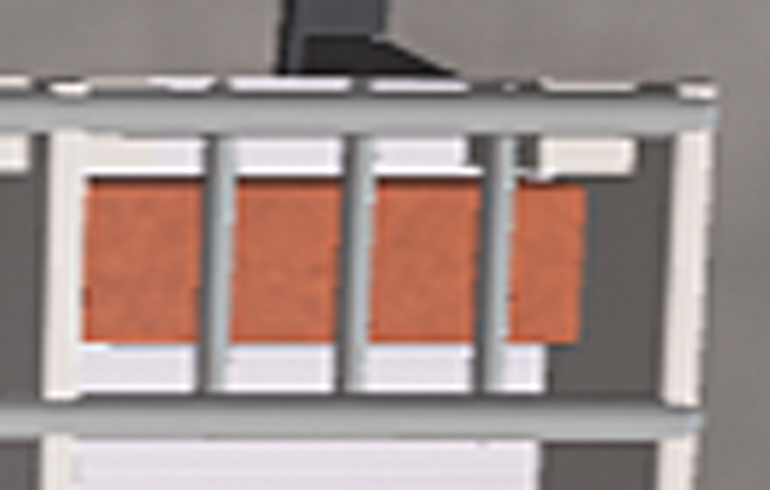

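```bash
python3 - <<'E'
from h import *
_,a=load('w6');_,b=load('w7');_,t=load('top0')
P={'nearL(-y)':((98.6,182.1),(187.9,181.1)),'nearR(+y)':((372.9,183.3),(462.3,182.6)),'gL':((101.1,230),(189.1,229)),'gR':((371.7,231.1),(460,230.3)),
's-y nl':((116,196.4),(200.3,195.4)),'s-y fl':((116.7,218.9),(200.7,218.1)),'s+y nr':((359.4,197.4),(443.4,196.4)),'s+y fr':((358.9,219.4),(442.9,218.9)),'far2':((281,334),(365,334)),'far1':((194,334),(280,332))}
for k,(u,v) in P.items():
    p,r=tri([(a,u),(b,v)]); print(k,np.round(p,1),np.round(r,2))
_,c=load('w1');_,d=load('w2')
for k,(u,v) in {'handle end L':((273,104.5),(346,119.5)),'handle end R':((293,104),(365,120)),'tipL':((276.5,285),(335.5,294.5)),'tipR':((299.5,284),(358,295)),'mat1':((219,61.5),(289,75)),'mat2':((347,61.5),(415,76)),'mat3':((229,307.5),(285,317)),'line L':((274.5,217),(336,228)),'line R':((298,217),(359.5,229))}.items():
    p,r=tri([(c,u),(d,v)]); print(k,np.round(p,1),np.round(r,2))
E
```

```text
nearL(-y) [ 605.9 -118.7  106.7] [0.11 0.11]
nearR(+y) [609.4 123.2 108.1] [0.03 0.03]
gL [ 648.  -119.3  114.5] [0.11 0.11]
gR [651.  122.7 116.6] [0.06 0.06]
s-y nl [ 622.3 -111.9   93.5] [0.13 0.13]
s-y fl [ 642.9 -112.    98.3] [0.03 0.03]
s+y nr [625.7 115.8  93.4] [0.18 0.18]
s+y fr [645.7 115.1  99.3] [0.07 0.07]
far2 [748.3  41.  129.1] [0.35 0.35]
far1 [742.2 -38.7 134.7] [0.51 0.51]
handle end L [426.5 304.9  31. ] [0.1 0.1]
handle end R [424.1 322.1  29.1] [0.51 0.51]
tipL [606.5 332.5  18.6] [0.3 0.3]
tipR [603.  356.6  18.3] [0.43 0.43]
mat1 [394.7 249.9   1.7] [0.28 0.28]
mat2 [378.5 367.4   0.5] [0.22 0.22]
mat3 [648.3 284.3   7.8] [0.24 0.24]
line L [534.7 320.6   9.9] [0.12 0.12]
line R [531.1 344.2  12.3] [0.29 0.29]
```

View pics/z_w1.png

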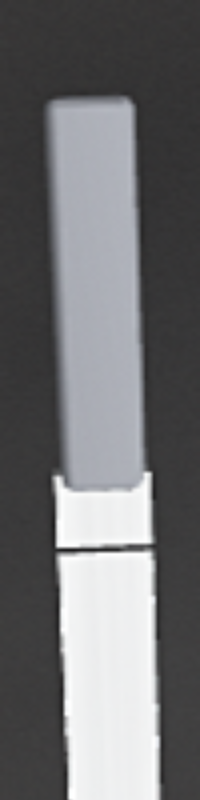

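View pics/z_w2.png

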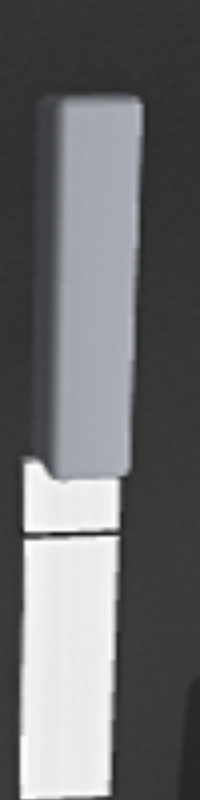

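```bash
python3 - <<'E'
from h import *
_,c=load('w1');_,d=load('w2');_,t=load('top0')
Q={'hL':((273,104.5),(346,119.5),30),'hR':((293,104),(365,120),30),'tipL':((276.5,285),(335.5,294.5),10),'tipR':((299.5,284),(358,295),10),'lL':((274.5,217),(336,228),10),'lR':((298,217),(359.5,229),10),'m1':((219,61.5),(289,75),4),'m2':((347,61.5),(415,76),4),'m3':((229,307.5),(285,317),4)}
for k,(u,v,z) in Q.items(): print(k,np.round(onz(c,u,z),1),np.round(onz(d,v,z),1))
print('top tip',onz(t,(152.8,190.3),10),onz(t,(156.3,216.5),10),onz(t,(159,254),30))
p0,R0=pose()
# candidate grasp: see mv
E
```

```text
hL [426.4 304.8  30. ] [426.6 305.1  30. ]
hR [423.6 322.1  30. ] [424.6 321.8  30. ]
tipL [611.6 333.2  10. ] [611.  334.9  10. ]
tipR [607.  357.9  10. ] [608.1 359.7  10. ]
lL [534.8 320.6  10. ] [534.5 320.6  10. ]
lR [531.5 344.5  10. ] [532.1 345.   10. ]
m1 [395.2 250.4   4. ] [394.6 249.9   4. ]
m2 [379.3 366.7   4. ] [378.8 366.1   4. ]
m3 [650.5 284.    4. ] [651.1 284.8   4. ]
top tip [605.91492002 340.56343985  10.        ] [530.03706272 326.59569209  10.        ] [422.89726239 308.11398466  30.        ]
```

```bash
python3 - <<'E'
from h import *
mv((494,325.7,110),tool(0.177))
E
```

```text
shift [0.2582 0.7311 0.2813] turn [ 8.000e-04  2.000e-04 -2.386e-01] rows>= 6.6
```

>>> send_rows(
  moves=[
    [[1,0.2,0.58,0.1,0,0,-0.239],[1,0.2,0.58,0.1,0,0,-0.239],[0.1,0.2,0.58,0.1,0,0,-0.239],[0.1,0.258,0.731,0.281,0,0,-0.239],[0.1,0.258,0.731,0.281,0,0,-0.239],[0.1,0.258,0.731,0.281,0,0,-0.239],[0.1,0.258,0.731,0.281,0,0,-0.239],[0.1,0.258,0.731,0.281,0,0,-0.239]],
  ],
)

```text
time_s: 6.0
eef_pos: [491.6, 328.2, 108.2]
tool_rot: [0.286, -3.126, -0.0]
force: [1.2, -0.5, 0.8]
finger_gap: 47.0
```

```bash
python3 - <<'E'
from h import *
st(); snap('wrist','w8'); snap('top','top1'); mv((494,325.7,110),tool(0.177))
E
```

```text
t 6.0 p [491.6 328.2 108.2] r [ 0.286 -3.126 -0.   ] F [ 1.2 -0.5  0.8] gap 46.965656519321946 q [-0.662  0.623 -0.037  1.79   0.03   0.732  1.038]
shift [ 0.0001  0.0016 -0.0005] turn [-0.0004 -0.0004  0.0005] rows>= 0.0
```

View pics/w8.png

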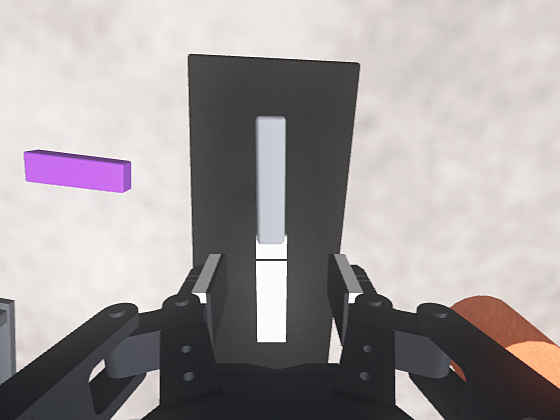

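```bash
python3 - <<'E'
from h import *
_,m=load('w8')
for uv,z in [((256,260),10),((287.5,260),10),((256.5,118),30),((285,117.5),30),((257,342),10),((286,342),10)]: print(np.round(onz(m,uv,z),1))
mv((493.8,325.7,8),tool(0.177))
E
```

```text
[535.7 320.4  10. ]
[531.2 345.1  10. ]
[427.6 303.9  30. ]
[423.9 322.   30. ]
[611.5 333.9  10. ]
[606.9 358.5  10. ]
shift [0.0004 0.0018 0.2035] turn [-0.0004 -0.0004  0.0005] rows>= 1.6
```

>>> send_rows(
  grip_force=80,
  moves=[
    [[0.1,0,0.001,0.1,0,0,0],[0.1,0,0.001,0.17,0,0,0],[0.1,0,0.001,0.204,0,0,0],[0.1,0,0.001,0.204,0,0,0],[-1,0,0.001,0.204,0,0,0],[-1,0,0.001,0.204,0,0,0],[-1,0,0.001,0.204,0,0,0],[-1,0,0.001,0.204,0,0,0]],
  ],
)

```text
time_s: 7.1
eef_pos: [495.4, 325.2, 9.5]
tool_rot: [-0.276, 3.128, 0.002]
force: [-1.6, -2.3, 10.0]
finger_gap: 18.4
```

```bash
python3 - <<'E'
from h import *
st(); snap('wrist','w9')
E
```

```text
t 7.1 p [495.4 325.2   9.5] r [-2.760e-01  3.128e+00  2.000e-03] F [-1.6 -2.3 10. ] gap 18.353547073503314 q [-0.659  0.777 -0.031  1.82   0.043  0.543  1.028]
```

View pics/w9.png

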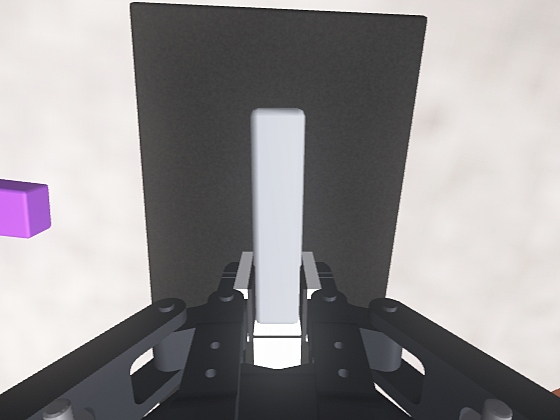

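>>> send_rows(
  moves=[
    [[-1,0,0,-0.05,0,0,0],[-1,0,0,-0.15,0,0,0],[-1,0,0,-0.28,0,0,0],[-1,0,0,-0.28,0,0,0],[-1,0,0,-0.28,0,0,0],[-1,0,0,-0.28,0,0,0]],
  ],
)

```text
time_s: 7.9
eef_pos: [494.0, 324.5, 146.8]
tool_rot: [0.276, -3.128, 0.002]
force: [-0.8, 0.3, -1.6]
finger_gap: 18.5
```

```bash
python3 - <<'E'
from h import *
st(); im,m=snap('wrist','w10'); st()
a,ma=load('w9')
for f,i in (('9',a),('10',im)): cv2.imwrite(f'pics/zz{f}.png',cv2.resize(i[100:380,220:340],None,fx=2.1,fy=2.1))
cv2.imwrite('pics/zz.png',np.hstack([cv2.imread('pics/zz9.png'),cv2.imread('pics/zz10.png')]))
for uv,z in [((254,338),10),((301,338),10),((252.5,112),30),((304.5,112),30)]: print(np.round(onz(ma,uv,z),1))
E
```

```text
t 7.9 p [494.  324.5 146.8] r [ 2.760e-01 -3.128e+00  2.000e-03] F [-0.8  0.3 -1.6] gap 18.51064131888347 q [-0.657  0.569 -0.036  1.766  0.026  0.808  1.042]
t 7.95 p [494.1 324.5 146.7] r [ 2.760e-01 -3.128e+00  2.000e-03] F [-0.2  0.2 -1.9] gap 18.257919404311544 q [-0.657  0.569 -0.036  1.766  0.026  0.808  1.042]
[536.4 321.6  10. ]
[532.2 345.2  10. ]
[427.2 305.1  30. ]
[424.  323.4  30. ]
```

View pics/zz.png

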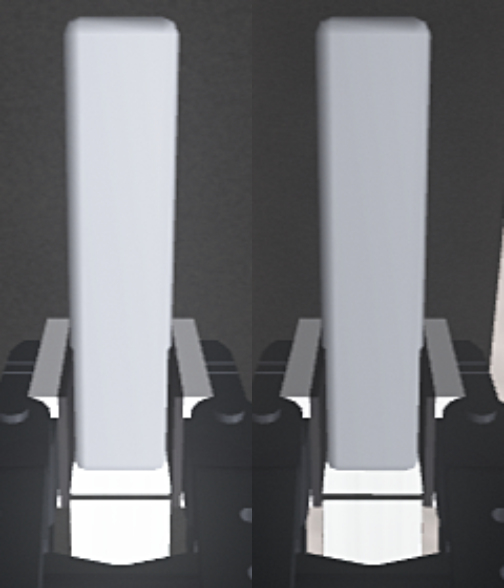

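```bash
cat >> h.py <<'E'
O=np.array([613.2,2.2,75.6]); YC=-0.0145; PC=np.deg2rad(11)
def chute():
    ex=np.array([np.cos(YC)*np.cos(PC),np.sin(YC)*np.cos(PC),np.sin(PC)]); ey=np.array([-np.sin(YC),np.cos(YC),0]); return ex,ey,np.cross(ex,ey)
TIP=116.7; LAT=1.2; UND=5.5
def tcp_for(d,y,h=5.5,up=0):
    ex,ey,ez=chute(); return O+(d-TIP)*ex+(y-LAT)*ey+(h+UND)*ez+np.array([0,0,up])
E
python3 - <<'E'
from h import *
_,m=load('w4')
for uv in [(203,47),(250,107),(170,173),(122,122)]: print(np.round(onz(m,uv,40),0))
for y in (79,-79):
    for d in (-10,77): print(y,d,np.round(tcp_for(d,y),1))
mv(tcp_for(-12,79,up=60),tool(YC,PC))
E
```

```text
[305. -27.  40.]
[360.  16.  40.]
[425. -70.  40.]
[ 373. -113.   40.]
79 -10 [487.9  81.8  62.2]
79 77 [573.3  80.6  78.8]
-79 -10 [485.6 -76.2  62.2]
-79 77 [571.  -77.4  78.8]
shift [ 0.1009 -0.475   0.0502] turn [ 0.0219 -0.2458  0.2419] rows>= 3.9
```

>>> send_rows(
  moves=[
    [[-1,0.16,-0.475,0.05,0.022,-0.246,0.242],[-1,0.16,-0.475,0.05,0.022,-0.246,0.242],[-1,0.16,-0.475,0.05,0.022,-0.246,0.242],[-1,0.16,-0.475,0.05,0.022,-0.246,0.242],[-1,0.16,-0.475,0.05,0.022,-0.246,0.242],[-1,0.16,-0.475,0.05,0.022,-0.246,0.242],[-1,0.101,-0.475,0.05,0.022,-0.246,0.242],[-1,0.101,-0.475,0.05,0.022,-0.246,0.242]],
  ],
)

```text
time_s: 8.95
eef_pos: [488.0, 84.3, 122.6]
tool_rot: [0.018, 2.947, 0.001]
force: [-0.1, 1.1, -1.9]
finger_gap: 18.2
```

```bash
python3 - <<'E'
from h import *
st(); snap('wrist','w11'); snap('scene','s1'); im,_=snap('top','t2')
cv2.imwrite('pics/t2z.png',cv2.resize(im[110:270,200:340],None,fx=5,fy=5)[:600*2])
mv(tcp_for(-8,79,up=0),tool(YC,PC))
E
```

```text
t 8.95 p [488.   84.3 122.6] r [1.800e-02 2.947e+00 1.000e-03] F [-0.1  1.1 -1.9] gap 18.202197759314906 q [-0.379  0.415  0.057  2.191  0.117  0.354  1.124]
shift [ 0.015  -0.0026  0.119 ] turn [0.0015 0.001  0.0016] rows>= 1.0
```

View pics/t2z.png

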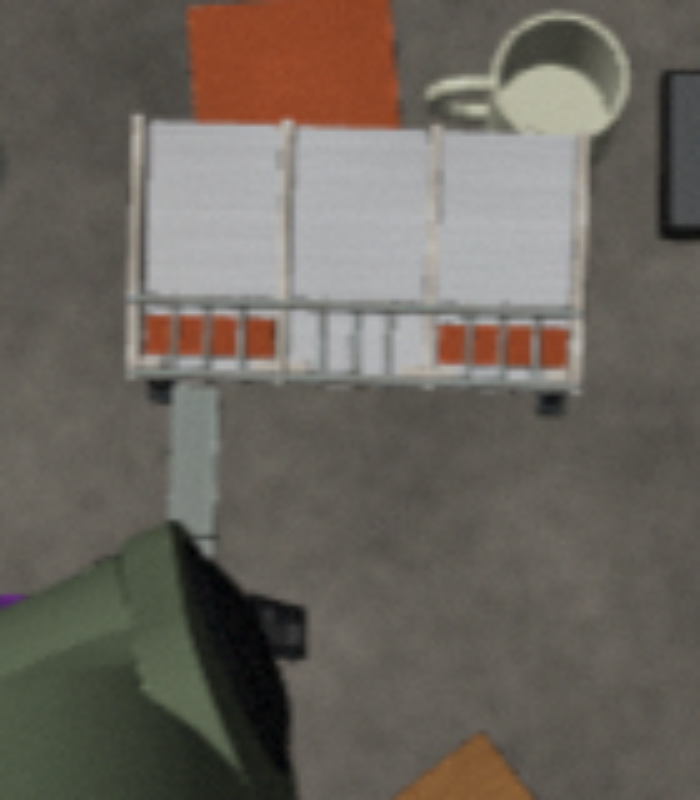

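View pics/s1.png

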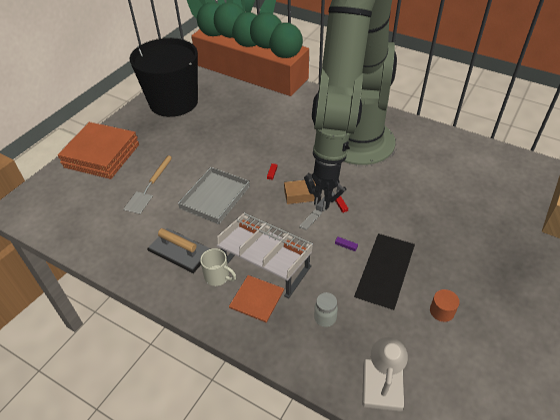

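View pics/w11.png

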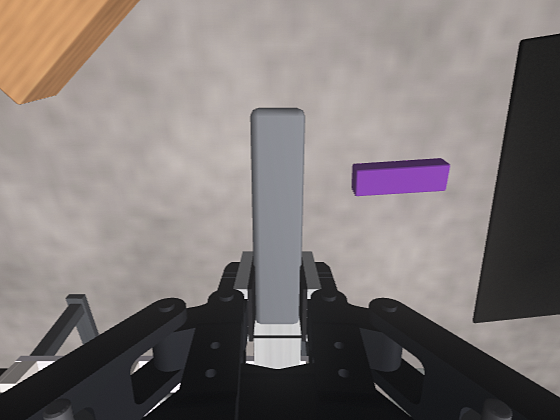

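>>> send_rows(
  moves=[
    [[-1,0.015,-0.003,0.06,0,0,0],[-1,0.015,-0.003,0.1,0,0,0],[-1,0.015,-0.003,0.119,0,0,0],[-1,0.015,-0.003,0.119,0,0,0],[-1,0.015,-0.003,0.119,0,0,0]],
  ],
)

```text
time_s: 9.72
eef_pos: [490.6, 80.9, 63.6]
tool_rot: [0.022, 2.947, -0.0]
force: [-0.5, 0.6, -1.5]
finger_gap: 18.3
```

```bash
python3 - <<'E'
from h import *
st(); sc,ms=snap('scene','s2'); im,mt=snap('top','t3')
cv2.imwrite('pics/t3z.png',cv2.resize(im[160:240,215:325],None,fx=7,fy=7,interpolation=cv2.INTER_CUBIC))
cv2.imwrite('pics/s2z.png',cv2.resize(sc[190:280,240:330],None,fx=7,fy=7,interpolation=cv2.INTER_CUBIC)[:,:])
mv(tcp_for(-8,79,up=0),tool(YC,PC))
ex,ey,ez=chute()
# predicted blade tip corners
for d,y in ((-8,91),(-8,67)):
    p=O+d*ex+y*ey+11.5*ez; print(np.round(p,1),'top',np.round(proj(mt,p),1),'scene',np.round(proj(ms,p),1))
for d,y,h in ((0,79,0),(47,97,27),(47,79,27),(47,61,27)): 
    p=O+d*ex+y*ey+h*ez; print('top',np.round(proj(mt,p),1),'scene',np.round(proj(ms,p),1))
E
```

```text
t 9.725 p [490.6  80.9  63.6] r [ 0.022  2.947 -0.   ] F [-0.5  0.6 -1.5] gap 18.292903542442353 q [-0.379  0.542  0.07   2.218  0.134  0.2    1.105]
shift [0.0023 0.0019 0.0017] turn [ 0.0019  0.0035 -0.0006] rows>= 0.0
[604.5  93.3  85.4] top [236.  187.9] scene [305.  242.5]
[604.1  69.3  85.4] top [244.8 188.2] scene [298.  239.4]
top [240.8 185.1] scene [299.8 245.3]
top [233.7 167.4] scene [298.1 249.7]
top [240.4 167.6] scene [292.7 247.2]
top [247.1 167.8] scene [287.4 244.7]
```

View pics/t3z.png

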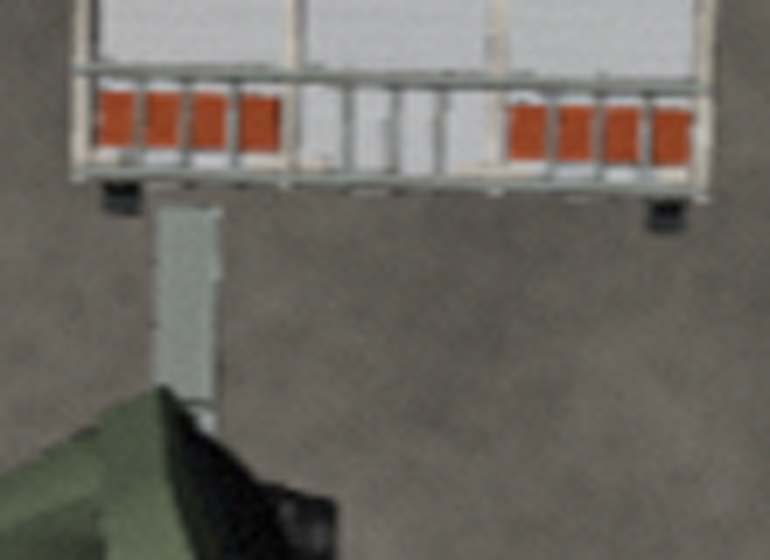

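View pics/s2z.png

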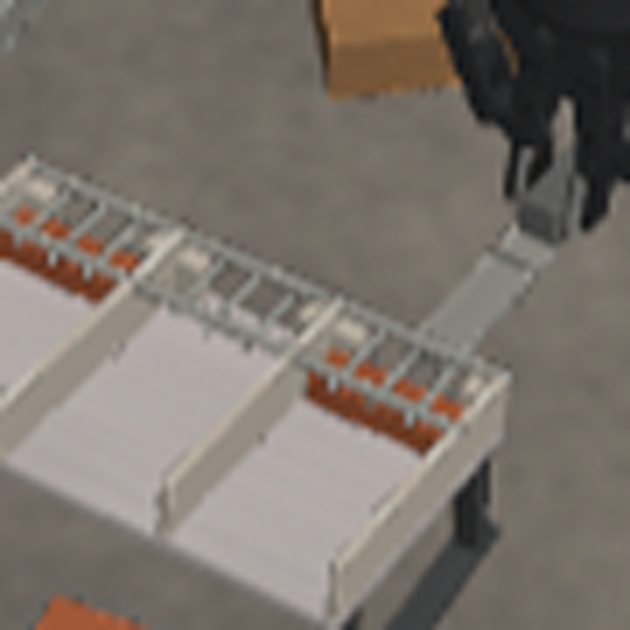

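```bash
python3 - <<'E'
from h import *
_,ms=load('s2')
ex,ey,ez=chute()
for n,d,y,h in (('line',-85,91,11.5),('line',-85,67,11.5),('nearwallR top',0,121,32),('farwallR top',140,121,32),('guard near R',2,121,33),('strip far top',36,79-35,16),('farfloor',140,121,0)):
    p=O+d*ex+y*ey+h*ez; print(n,np.round(p,1),'scene',np.round(proj(ms,p),1),'crop',np.round((proj(ms,p)-[240,190])*7,0), 'px per mm ez',np.round((proj(ms,p+ez)-proj(ms,p))*7,1))
E
```

```text
line [528.9  94.4  70.7] scene [317.1 229. ] crop [540. 273.] px per mm ez [ 0.3 -1.7]
line [528.5  70.4  70.7] scene [310.3 226. ] crop [492. 252.] px per mm ez [ 0.3 -1.7]
nearwallR top [608.8 123.3 107. ] scene [313.4 242.8] crop [514. 370.] px per mm ez [ 0.3 -1.8]
farwallR top [746.3 121.3 133.7] scene [289.1 270.6] crop [344. 564.] px per mm ez [ 0.2 -1.8]
guard near R [610.6 123.3 108.4] scene [313.1 242.9] crop [512. 370.] px per mm ez [ 0.3 -1.8]
strip far top [646.1  45.7  98.2] scene [284.  243.2] crop [308. 372.] px per mm ez [ 0.2 -1.8]
farfloor [752.4 121.2 102.3] scene [288.1 278.9] crop [336. 622.] px per mm ez [ 0.2 -1.8]
```

>>> send_rows(
  moves=[
    [[-1,-0.017,0.002,0.0,0.002,0.003,0],[-1,-0.032,0.002,0.0,0.002,0.003,0],[-1,-0.032,0.002,0.002,0.002,0.003,0],[-1,-0.032,0.002,0.004,0.002,0.003,0],[-1,-0.032,0.002,0.004,0.002,0.003,0]],
  ],
)

```text
time_s: 10.45
eef_pos: [506.3, 81.5, 63.9]
tool_rot: [0.022, 2.951, -0.003]
force: [-0.6, -0.4, -1.1]
finger_gap: 18.7
```

```bash
cat >> h.py <<'E'
def rel():
    """file tip in chute frame assuming TIP,LAT,UND"""
    p,Rt=pose(); M=Rt.as_matrix(); tip=p-M[:,0]*TIP+M[:,1]*LAT+M[:,2]*UND
    E=np.stack(chute(),1); s=read_state(); print('tip underside in chute',np.round(E.T@(tip-O),1),'F chute',np.round(E.T@np.array(s['force']),1),'pitch',np.round(np.degrees(np.arcsin(-M[2,0])),2),'t',s['time_s'],'gap',round(s['finger_gap'],1))
E
python3 - <<'E'
from h import *
rel()
im,mt=snap('top','t4')
cv2.imwrite('pics/t4z.png',cv2.resize(im[160:240,215:325],None,fx=7,fy=7,interpolation=cv2.INTER_CUBIC))
rel()
E
```

```text
tip underside in chute [ 8.4 78.9  3.5] F chute [-0.8 -0.4 -1. ] pitch 10.94 t 10.45 gap 18.7
tip underside in chute [ 8.5 78.8  3.6] F chute [-1.2 -0.7 -1.2] pitch 10.94 t 10.5 gap 18.2
```

View pics/t4z.png

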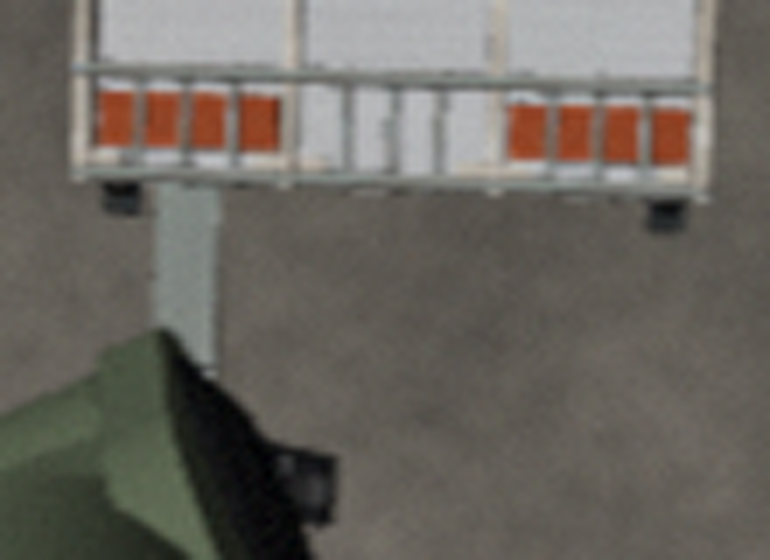

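```bash
python3 - <<'E'
from h import *
im,mt=load('t4'); a,_=load('t3')
z=lambda i:cv2.resize(i[170:195,225:260],None,fx=20,fy=20,interpolation=cv2.INTER_NEAREST)
cv2.imwrite('pics/t4y.png',cv2.resize(np.vstack([z(a),z(im)]),None,fx=.6,fy=.6,interpolation=cv2.INTER_AREA))
E
```

```text
(no output)
```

View pics/t4y.png

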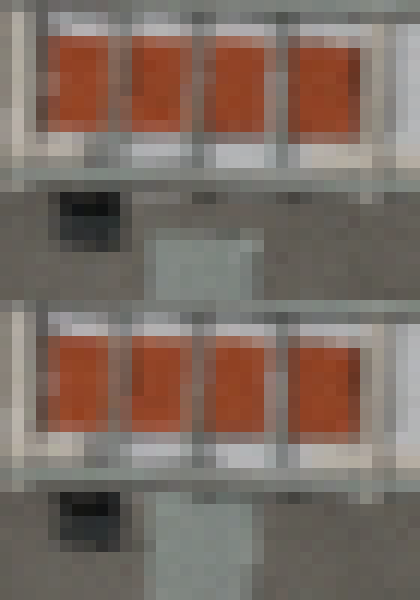

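>>> send_rows(
  moves=[
    [[-1,0,0,0.002,0,0,0],[-1,0,0,0.004,0,0,0],[-1,0,0,0.004,0,0,0]],
  ],
)

```text
time_s: 10.88
eef_pos: [506.9, 81.5, 62.0]
tool_rot: [0.022, 2.95, -0.003]
force: [0.2, 0.0, -1.4]
finger_gap: 18.2
```

```bash
python3 - <<'E'
from h import *
rel()
E
```

```text
tip underside in chute [ 8.7 78.9  1.6] F chute [-0.1  0.  -1.4] pitch 10.95 t 10.875 gap 18.2
```

>>> send_rows(
  moves=[
    [[-1,0,0,0.002,0,0,0],[-1,0,0,0.004,0,0,0],[-1,0,0,0.004,0,0,0]],
  ],
)

```text
time_s: 11.25
eef_pos: [507.4, 81.5, 60.1]
tool_rot: [0.022, 2.95, -0.003]
force: [-0.4, -0.2, 0.1]
finger_gap: 18.1
```

```bash
python3 - <<'E'
from h import *
rel()
E
```

```text
tip underside in chute [ 8.7 78.9 -0.3] F chute [-0.4 -0.3  0.1] pitch 10.96 t 11.25 gap 18.1
```

>>> send_rows(
  moves=[
    [[-1,0,0,0.001,0,0,0],[-1,0,0,0.003,0,0,0],[-1,0,0,0.003,0,0,0]],
  ],
)

```text
time_s: 11.62
eef_pos: [507.4, 81.5, 58.7]
tool_rot: [0.022, 2.95, -0.003]
force: [-5.1, -0.6, 5.3]
finger_gap: 18.0
```

```bash
python3 - <<'E'
from h import *
rel()
E
```

```text
tip underside in chute [ 8.5 78.9 -1.8] F chute [-4.  -0.7  6.1] pitch 10.95 t 11.625 gap 18.0
```

>>> send_rows(
  moves=[
    [[-1,0,0,-0.013,0,0,0],[-1,0,0,-0.013,0,0,0],[-1,-0.025,0,-0.013,0,0,0],[-1,-0.05,0,-0.013,0,0,0],[-1,-0.075,0,-0.013,0,0,0],[-1,-0.1,0,-0.013,0,0,0],[-1,-0.12,0,-0.013,0,0,0],[-1,-0.12,0,-0.013,0,0,0]],
  ],
)

```text
time_s: 12.62
eef_pos: [566.0, 80.5, 76.6]
tool_rot: [0.023, 2.95, -0.003]
force: [-0.6, -0.3, -1.7]
finger_gap: 18.0
```

```bash
python3 - <<'E'
from h import *
rel()
im,mt=snap('top','t5')
cv2.imwrite('pics/t5z.png',cv2.resize(im[120:220,215:325],None,fx=6,fy=6,interpolation=cv2.INTER_CUBIC))
rel()
E
```

```text
tip underside in chute [69.4 78.7  4.6] F chute [-0.9 -0.3 -1.6] pitch 10.99 t 12.625 gap 18.0
tip underside in chute [68.8 78.8  4.5] F chute [-0.4 -0.  -1.8] pitch 10.96 t 12.675 gap 18.5
```

View pics/t5z.png

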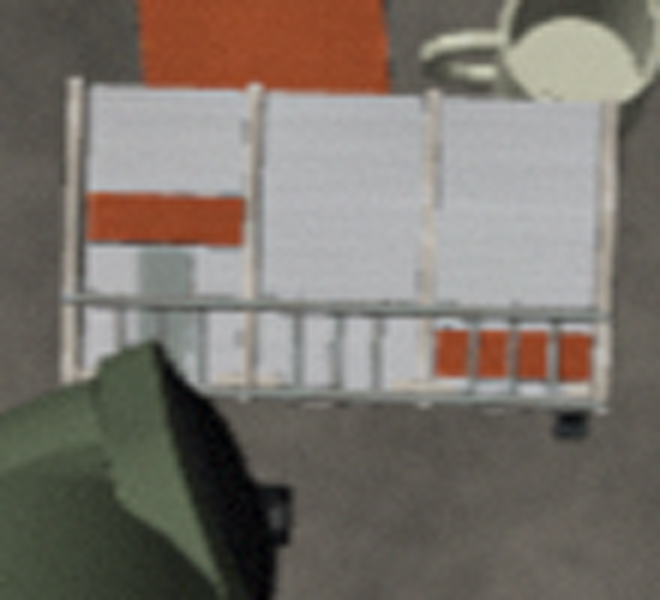

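>>> send_rows(
  moves=[
    [[-1,-0.01,0,0,0,0,0],[-1,-0.016,0,0,0,0,0],[-1,-0.017,0,0,0,0,0],[-1,-0.017,0,0,0,0,0]],
  ],
)

```text
time_s: 13.18
eef_pos: [573.6, 80.5, 78.1]
tool_rot: [0.022, 2.95, -0.003]
force: [-0.2, -0.4, -1.9]
finger_gap: 18.3
```

```bash
python3 - <<'E'
from h import *
rel()
im,mt=snap('top','t6'); sc,_=snap('scene','s6')
cv2.imwrite('pics/t6z.png',np.hstack([cv2.resize(im[120:220,215:325],None,fx=4,fy=4,interpolation=cv2.INTER_CUBIC)[:,:],cv2.resize(sc[200:300,240:330],None,fx=4,fy=4,interpolation=cv2.INTER_CUBIC)]))
rel()
ex,ey,ez=chute()
hsv=cv2.cvtColor(im,cv2.COLOR_BGR2HSV); mk=((hsv[...,0]<14)&(hsv[...,1]>140)).astype(np.uint8); mk[:138]=0
n,l,stt,c=cv2.connectedComponentsWithStats(mk[130:195,222:262])
for k in range(1,n):
    if stt[k,4]>50: print('strip px',c[k]+[222,130],stt[k])
for d in (77,88,100): print(d,proj(mt,O+d*ex+79*ey+16*ez))
E
```

```text
tip underside in chute [77.2 78.9  4.7] F chute [-0.5 -0.4 -1.8] pitch 10.96 t 13.175 gap 18.3
tip underside in chute [77.1 78.9  4.6] F chute [-0.1  0.6 -1.8] pitch 10.96 t 13.275 gap 18.1
strip px [241.77540107 153.63101604] [  8  20  25   8 187]
77 [241.05180476 156.50837   ]
88 [241.16010202 152.39256062]
100 [241.27842105 147.89587672]
```

View pics/t6z.png

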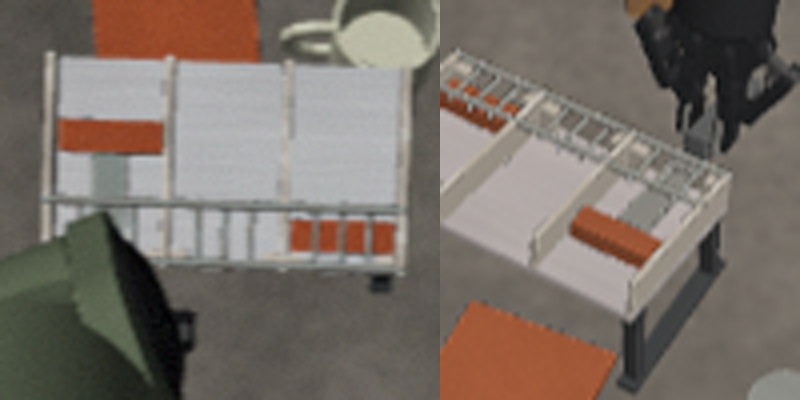

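>>> send_rows(
  moves=[
    [[-1,0.06,0,0,0,0,0],[-1,0.12,0,0,0,0,0],[-1,0.172,0,0,0,0,0],[-1,0.172,0,0,0,0,0],[-1,0.172,0,-0.12,0,0,0],[-1,0.172,0,-0.12,0,0,0],[-1,0.172,0,-0.12,0,0,0]],
  ],
)

```text
time_s: 14.15
eef_pos: [478.5, 82.0, 120.9]
tool_rot: [0.022, 2.949, -0.002]
force: [0.2, -0.4, -2.6]
finger_gap: 18.3
```

```bash
python3 - <<'E'
from h import *
rel(); im,_=snap('wrist','w12')
mv(tcp_for(-8,-79,h=64.5),tool(YC,PC))
E
```

```text
tip underside in chute [-8.  79.  64.9] F chute [-0.3 -0.4 -2.6] pitch 11.04 t 14.15 gap 18.3
shift [-1.200e-03 -3.159e-01 -2.000e-04] turn [-0.0006 -0.0008 -0.0006] rows>= 2.5
```

View pics/w12.png

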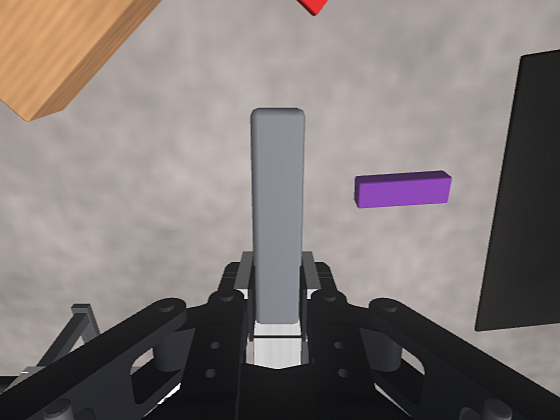

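File unmoved in the grip (same pixels as w11). On to the right lane.

>>> send_rows(
  moves=[
    [[-1,0,-0.11,0,0,0,0],[-1,0,-0.22,0,0,0,0],[-1,0,-0.316,0,0,0,0],[-1,0,-0.316,0,0,0,0],[-1,0,-0.316,0,0,0,0]],
  ],
)

```text
time_s: 14.82
eef_pos: [475.3, -75.9, 119.9]
tool_rot: [0.023, 2.951, -0.002]
force: [0.7, 0.6, -1.5]
finger_gap: 18.2
```

```bash
python3 - <<'E'
from h import *
rel(); im,_=snap('wrist','w13')
mv(tcp_for(-4,-79,h=4.6),tool(YC,PC))
E
```

```text
tip underside in chute [ -9.1 -79.   63.9] F chute [ 0.3  0.7 -1.6] pitch 10.89 t 14.825 gap 18.2
shift [-0.0101 -0.0019  0.1192] turn [ 0.0002 -0.0021  0.0009] rows>= 1.0
```

View pics/w13.png

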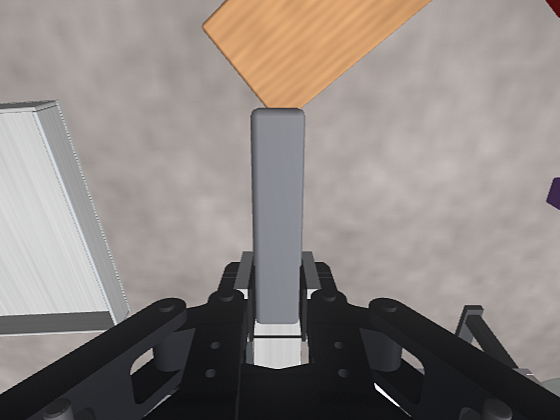

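>>> send_rows(
  moves=[
    [[-1,-0.01,-0.002,0.05,0,-0.002,0],[-1,-0.01,-0.002,0.09,0,-0.002,0],[-1,-0.01,-0.002,0.116,0,-0.002,0],[-1,-0.01,-0.002,0.117,0,-0.002,0],[-1,-0.01,-0.002,0.117,0,-0.002,0]],
  ],
)

```text
time_s: 15.5
eef_pos: [491.6, -76.9, 64.6]
tool_rot: [0.021, 2.948, -0.003]
force: [0.5, -0.1, -0.8]
finger_gap: 18.0
```

```bash
python3 - <<'E'
from h import *
rel(); im,mt=snap('top','t7')
cv2.imwrite('pics/t7z.png',cv2.resize(im[120:250,215:335],None,fx=5,fy=5,interpolation=cv2.INTER_CUBIC))
mv(tcp_for(69,-79,h=5),tool(YC,PC))
E
```

```text
tip underside in chute [ -3.6 -79.6   6.9] F chute [ 0.3 -0.1 -0.9] pitch 11.07 t 15.5 gap 18.0
shift [-0.145   0.0017  0.004 ] turn [-0.0006  0.0021 -0.0001] rows>= 1.2
```

View pics/t7z.png

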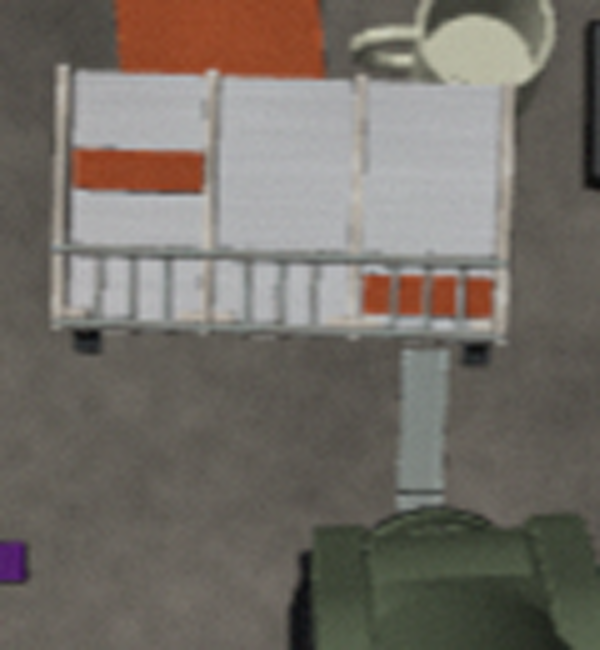

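>>> send_rows(
  moves=[
    [[-1,-0.02,0.002,0.004,0,0.002,0],[-1,-0.045,0.002,0.004,0,0.002,0],[-1,-0.07,0.002,0.004,0,0.002,0],[-1,-0.095,0.002,0.004,0,0.002,0],[-1,-0.12,0.002,0.004,0,0.002,0],[-1,-0.145,0.002,0.004,0,0.002,0],[-1,-0.145,0.002,0.004,0,0.002,0]],
  ],
)

```text
time_s: 16.42
eef_pos: [564.0, -77.3, 76.3]
tool_rot: [0.022, 2.949, -0.003]
force: [-0.5, -0.0, -1.5]
finger_gap: 17.9
```

```bash
python3 - <<'E'
from h import *
rel(); im,mt=snap('top','t8')
cv2.imwrite('pics/t8z.png',cv2.resize(im[120:250,215:335],None,fx=5,fy=5,interpolation=cv2.INTER_CUBIC))
rel(); mv(tcp_for(77,-79,h=5),tool(YC,PC))
E
```

```text
tip underside in chute [ 69.7 -79.    4.4] F chute [-0.7 -0.1 -1.4] pitch 11.02 t 16.425 gap 17.9
tip underside in chute [ 68.8 -79.1   4.2] F chute [-0.3 -0.9 -1.7] pitch 10.97 t 16.475 gap 18.3
shift [-0.0163  0.0001 -0.0014] turn [-0.0005 -0.0007 -0.0005] rows>= 0.1
```

View pics/t8z.png

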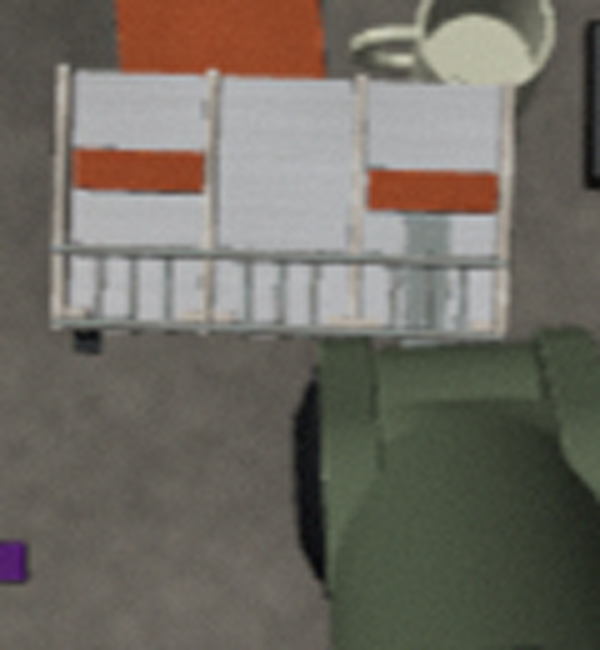

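>>> send_rows(
  moves=[
    [[-1,-0.01,0,-0.001,0,0,0],[-1,-0.016,0,-0.001,0,0,0],[-1,-0.017,0,-0.001,0,0,0],[-1,-0.017,0,-0.001,0,0,0]],
  ],
)

```text
time_s: 16.98
eef_pos: [571.2, -77.5, 78.2]
tool_rot: [0.022, 2.95, -0.003]
force: [-0.8, 0.3, -1.9]
finger_gap: 18.1
```

```bash
python3 - <<'E'
from h import *
rel(); im,mt=snap('top','t9'); rel()
ex,ey,ez=chute()
hsv=cv2.cvtColor(im,cv2.COLOR_BGR2HSV); mk=((hsv[...,0]<14)&(hsv[...,1]>140)).astype(np.uint8)
n,l,stt,c=cv2.connectedComponentsWithStats(mk[142:195,222:322])
for k in range(1,n):
    if stt[k,4]>50: print('strip px',c[k]+[222,142],stt[k])
for y in (79,-79): print(proj(mt,O+88*ex+y*ey+16*ez))
E
```

```text
tip underside in chute [ 77.1 -79.1   4.8] F chute [-1.1  0.3 -1.7] pitch 10.96 t 16.975 gap 18.1
tip underside in chute [ 77.1 -79.1   4.8] F chute [ 0.1  0.3 -0.9] pitch 10.96 t 17.025 gap 18.3
strip px [241.77540107 153.63101604] [  8   8  25   8 187]
strip px [300.86170213 155.57446809] [ 67  10  25   8 188]
[241.16010202 152.39256062]
[299.8831678  154.32027251]
```

>>> send_rows(
  moves=[
    [[-1,0.06,0,0,0,0,0],[-1,0.12,0,0,0,0,0],[-1,0.164,0,0,0,0,0],[-1,0.164,0,-0.02,0,0,0],[-1,0.164,0,-0.14,0,0,0],[-1,0.164,0,-0.14,0,0,0],[-1,0.164,0,-0.14,0,0,0]],
  ],
)

```text
time_s: 17.9
eef_pos: [478.1, -76.1, 131.8]
tool_rot: [0.022, 2.949, -0.003]
force: [0.2, -0.2, -1.3]
finger_gap: 18.0
```

```bash
python3 - <<'E'
from h import *
rel(); im,mt=snap('top','t10'); s=snap('wrist','w14'); sc,_=snap('scene','s10')
cv2.imwrite('pics/t10z.png',np.hstack([cv2.resize(im[120:220,215:325],None,fx=4,fy=4,interpolation=cv2.INTER_CUBIC)[:,:],cv2.resize(sc[200:300,210:300],None,fx=4,fy=4,interpolation=cv2.INTER_CUBIC)]))
E
```

```text
tip underside in chute [ -4.1 -79.2  75.4] F chute [-0.1 -0.2 -1.3] pitch 11.04 t 17.9 gap 18.0
```

View pics/t10z.png

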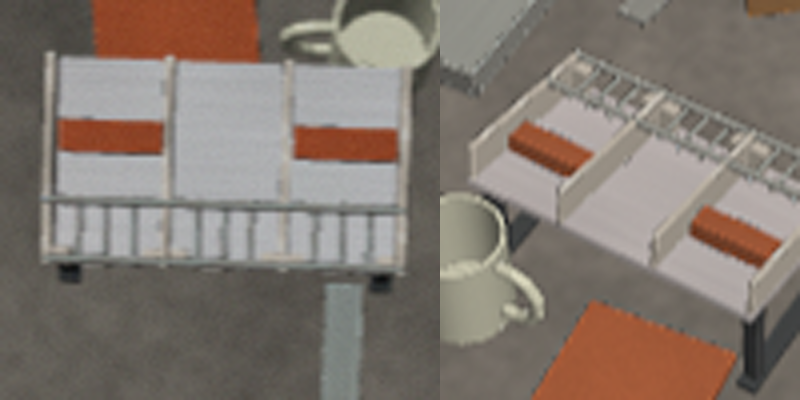

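View pics/w14.png

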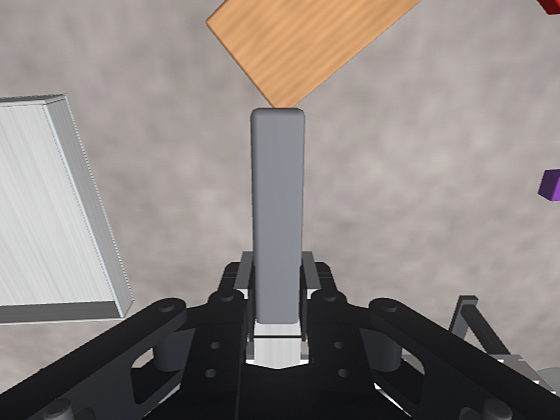

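```bash
python3 - <<'E'
from h import *
mv((494.5,325.3,150),tool(0.177))
E
```

```text
shift [-0.0296  0.8029 -0.0341] turn [-0.0235  0.241  -0.2434] rows>= 6.4
```

>>> send_rows(
  moves=[
    [[-1,0.03,0.12,-0.034,0,0,0],[-1,0.03,0.24,-0.034,0,0,0],[-1,0.03,0.36,-0.034,0,0,0],[-1,0.03,0.48,-0.034,0,0,0],[-1,0.03,0.6,-0.034,-0.023,0.241,-0.243],[-1,-0.03,0.72,-0.034,-0.023,0.241,-0.243],[-1,-0.03,0.803,-0.034,-0.023,0.241,-0.243],[-1,-0.03,0.803,-0.034,-0.023,0.241,-0.243]],
  ],
)

```text
time_s: 19.05
eef_pos: [493.9, 329.4, 149.0]
tool_rot: [0.284, -3.128, -0.001]
force: [-0.4, -0.8, -2.0]
finger_gap: 18.2
```

>>> send_rows(
  moves=[
    [[-1,0,0,0,0,0,0],[-1,0,0,0,0,0,0]],
  ],
)

```text
time_s: 19.3
eef_pos: [495.0, 324.1, 150.4]
tool_rot: [-0.275, 3.129, -0.002]
force: [-0.4, 0.1, -1.6]
finger_gap: 18.3
```

```bash
python3 - <<'E'
from h import *
st(); snap('wrist','w15'); mv((494.5,325.3,10.5),tool(0.177))
E
```

```text
t 19.3 p [495.  324.1 150.4] r [-2.750e-01  3.129e+00 -2.000e-03] F [-0.4  0.1 -1.6] gap 18.275149158475 q [-0.588  0.566 -0.132  1.76   0.099  0.822  0.979]
shift [0.0011 0.0027 0.2802] turn [-0.0017  0.0014 -0.0021] rows>= 2.2
```

View pics/w15.png

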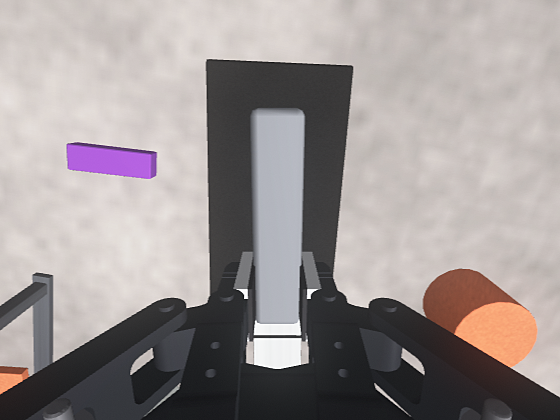

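Above the mat, file unmoved in grip. Lower.

>>> send_rows(
  moves=[
    [[-1,0.001,0.002,0.1,0,0,0],[-1,0.001,0.002,0.2,0,0,0],[-1,0.001,0.002,0.26,0,0,0],[-1,0.001,0.002,0.275,0,0,0],[-1,0.001,0.002,0.279,0,0,0],[-1,0.001,0.002,0.28,0,0,0],[-1,0.001,0.002,0.28,0,0,0]],
  ],
)

```text
time_s: 20.23
eef_pos: [495.0, 326.3, 11.8]
tool_rot: [-0.276, 3.127, 0.0]
force: [-0.4, -0.4, -1.3]
finger_gap: 18.3
```

```bash
python3 - <<'E'
from h import *
st()
E
```

```text
t 20.225 p [495.  326.3  11.8] r [-0.276  3.127  0.   ] F [-0.4 -0.4 -1.3] gap 18.278271194109188 q [-0.61   0.774 -0.106  1.816  0.143  0.556  0.94 ]
```

>>> send_rows(
  moves=[
    [[-1,0,0,0.002,0,0,0],[-1,0,0,0.004,0,0,0],[-1,0,0,0.005,0,0,0],[-1,0,0,0.005,0,0,0]],
  ],
)

```text
time_s: 20.72
eef_pos: [494.7, 326.2, 9.5]
tool_rot: [-0.276, 3.127, -0.001]
force: [-6.1, -4.2, 21.4]
finger_gap: 18.4
```

```bash
python3 - <<'E'
from h import *
st()
E
```

```text
t 20.725 p [494.7 326.2   9.5] r [-2.760e-01  3.127e+00 -1.000e-03] F [-6.1 -4.2 21.4] gap 18.41979963584828 q [-0.611  0.778 -0.105  1.817  0.143  0.553  0.939]
```

>>> send_rows(
  moves=[
    [[-1,0,0,-0.002,0,0,0],[-0.2,0,0,-0.002,0,0,0],[0.1,0,0,-0.002,0,0,0],[0.1,0,0,-0.002,0,0,0],[0.1,0,0,-0.04,0,0,0],[0.1,0,0,-0.12,0,0,0],[0.1,0,0,-0.24,0,0,0],[0.1,0,0,-0.28,0,0,0]],
  ],
)

```text
time_s: 21.72
eef_pos: [495.4, 326.9, 153.1]
tool_rot: [-0.276, 3.124, 0.003]
force: [0.1, 0.2, 0.2]
finger_gap: 46.6
```

```bash
python3 - <<'E'
from h import *
st(); im,m=snap('wrist','w16')
E
```

```text
t 21.725 p [495.4 326.9 153.1] r [-2.760e-01  3.124e+00  3.000e-03] F [0.1 0.2 0.2] gap 46.605049270247726 q [-0.588  0.563 -0.136  1.758  0.101  0.822  0.975]
```

View pics/w16.png

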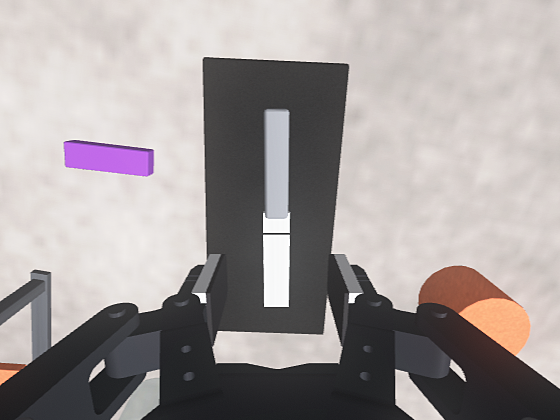

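```bash
cat >> h.py <<'E'
def Rgrasp():
    ex,ey,ez=chute(); return R.from_matrix(np.stack([ey,ex,-ez],1))
def pt(d,y,h):
    ex,ey,ez=chute(); return O+d*ex+y*ey+h*ez
def relT():
    p,_=pose(); E=np.stack(chute(),1); s=read_state(); print('tcp in chute',np.round(E.T@(p-O),1),'F',np.round(s['force'],1),'gap',round(s['finger_gap'],1),'t',s['time_s'])
E
python3 - <<'E'
from h import *
mv(pt(88,79,120),Rgrasp()); mv(pt(88,79,120),tool(YC-np.pi/2)); print(pt(88,79,120))
E
```

```text
shift [-0.2727 -0.5496 -0.1111] turn [-0.1678 -0.211   2.2352] rows>= 9.5
shift [-0.2727 -0.5496 -0.1111] turn [0.0098 0.0042 2.2428] rows>= 9.4
[677.8248987   80.27117889 210.18645361]
```

>>> send_rows(
  moves=[
    [[-0.15,0,0,-0.12,0,0,0.22],[-0.15,-0.05,-0.1,-0.14,0,0,0.45],[-0.15,-0.1,-0.2,-0.14,0,0,0.67],[-0.15,-0.15,-0.3,-0.14,0,0,0.9],[-0.15,-0.15,-0.3,-0.14,0,0,1.0],[-0.15,-0.15,-0.3,-0.14,0,0,1.0]],
  ],
)

```text
time_s: 22.52
eef_pos: [594.2, 191.6, 219.0]
tool_rot: [0.941, 2.996, 0.0]
force: [0.3, -0.4, 0.5]
finger_gap: 36.2
```

```bash
python3 - <<'E'
from h import *
st(); mv(pt(88,79,120),Rgrasp())
E
```

```text
t 22.525 p [594.2 191.6 219. ] r [0.941 2.996 0.   ] F [ 0.3 -0.4  0.5] gap 36.17476799704677 q [-0.464  0.534  0.083  1.62  -0.05   0.988  0.598]
shift [-0.2645 -0.087   0.018 ] turn [-0.2231 -0.1183  1.2395] rows>= 5.3
```

>>> send_rows(
  moves=[
    [[-0.15,-0.1,-0.03,0,0,0,0.23],[-0.15,-0.18,-0.06,0,0,0,0.46],[-0.15,-0.24,-0.08,0,0,0,0.69],[-0.15,-0.264,-0.087,0,0,0,0.92],[-0.15,-0.264,-0.087,0,0,0,1.0],[-0.15,-0.264,-0.087,0,0,0,1.0]],
  ],
)

```text
time_s: 23.28
eef_pos: [677.4, 81.5, 218.9]
tool_rot: [2.012, 2.412, 0.001]
force: [-0.3, 0.6, -0.1]
finger_gap: 36.2
```

```bash
python3 - <<'E'
from h import *
st(); mv(pt(88,79,120),Rgrasp())
E
```

```text
t 23.275 p [677.4  81.5 218.9] r [2.012e+00 2.412e+00 1.000e-03] F [-0.3  0.6 -0.1] gap 36.19608738010709 q [-0.384  0.646  0.292  1.458 -0.199  1.066  0.129]
shift [-0.0027  0.0004  0.0174] turn [-0.2422 -0.0237  0.247 ] rows>= 1.5
```

>>> send_rows(
  moves=[
    [[-0.15,-0.003,0,0.017,-0.242,-0.024,0.247],[-0.15,-0.003,0,0.017,-0.242,-0.024,0.247],[-0.15,-0.003,0,0.017,-0.242,-0.024,0.247],[-0.15,-0.003,0,0.017,-0.242,-0.024,0.247]],
  ],
)

```text
time_s: 23.78
eef_pos: [678.3, 79.6, 210.5]
tool_rot: [2.135, 2.105, 0.201]
force: [0.4, -0.5, 0.3]
finger_gap: 36.8
```

```bash
python3 - <<'E'
from h import *
st(); relT(); im,m=snap('wrist','w17'); mv(pt(88,79,60),Rgrasp())
for d in (77,99):
    print(proj(m,pt(d,79-35,16)),proj(m,pt(d,79+35,16)))
E
```

```text
t 23.775 p [678.3  79.6 210.5] r [2.135 2.105 0.201] F [ 0.4 -0.5  0.3] gap 36.78933913798398 q [-0.461  0.57   0.353  1.652 -0.217  0.77  -0.05 ]
tcp in chute [ 88.5  78.3 120.3] F [ 0.4 -0.5  0.3] gap 36.8 t 23.775
shift [ 0.0021 -0.0012  0.1202] turn [-0.0006  0.0014 -0.0011] rows>= 1.0
[261.5123482  250.03814795] [260.37277897 163.64563764]
[288.69591757 250.06078257] [289.70105735 163.67083946]
```

View pics/w17.png

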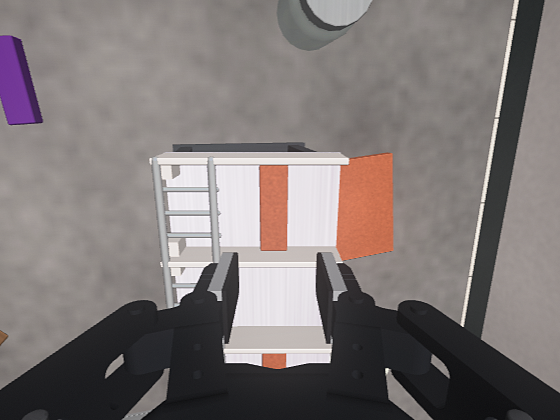

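>>> send_rows(
  moves=[
    [[-0.15,0.002,-0.002,0.1,0,0,0],[-0.15,0.002,-0.002,0.17,0,0,0],[-0.15,0.002,-0.002,0.21,0,0,0],[-0.15,0.002,-0.002,0.225,0,0,0],[-0.15,0.002,-0.002,0.234,0,0,0],[-0.15,0.002,-0.002,0.234,0,0,0]],
  ],
)

```text
time_s: 24.58
eef_pos: [699.7, 79.6, 95.9]
tool_rot: [2.138, 2.1, 0.203]
force: [-0.2, 0.5, 1.1]
finger_gap: 36.1
```

```bash
python3 - <<'E'
from h import *
relT(); im,m=snap('wrist','w18')
E
```

```text
tcp in chute [87.7 78.6  3.7] F [-0.2  0.5  1.1] gap 36.1 t 24.575
```

View pics/w18.png

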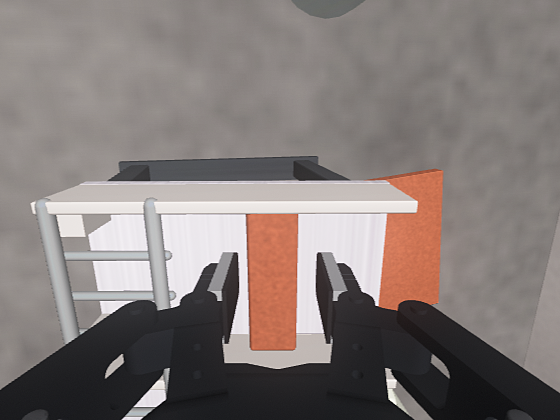

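Strip midway between the pads, guard clear of the left finger. Close.

>>> send_rows(
  grip_force=60,
  moves=[
    [[-1,0,0,0,0,0,0],[-1,0,0,0,0,0,0],[-1,0,0,0,0,0,0],[-1,0,0,0,0,0,0],[-1,0,0,-0.02,0,0,0],[-1,0,0,-0.1,0,0,0],[-1,0,0,-0.2,0,0,0],[-1,0,0,-0.25,0,0,0]],
  ],
)

```text
time_s: 25.62
eef_pos: [675.8, 80.0, 221.4]
tool_rot: [2.137, 2.099, 0.206]
force: [0.2, 0.3, -1.0]
finger_gap: 20.3
```

```bash
python3 - <<'E'
from h import *
relT(); im,m=snap('wrist','w19'); snap('top','t19')
E
```

```text
tcp in chute [ 88.2  78.7 131.4] F [ 0.2  0.3 -1. ] gap 20.3 t 25.625
```

View pics/w19.png

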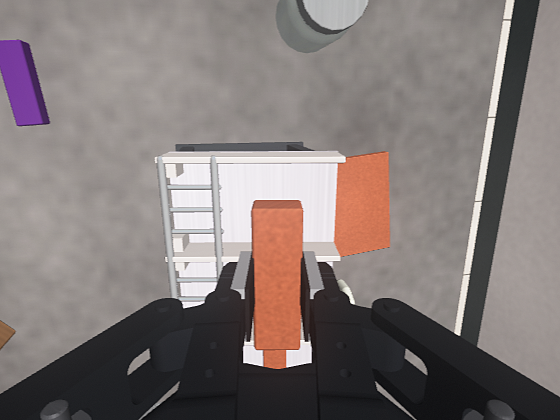

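View pics/t19.png

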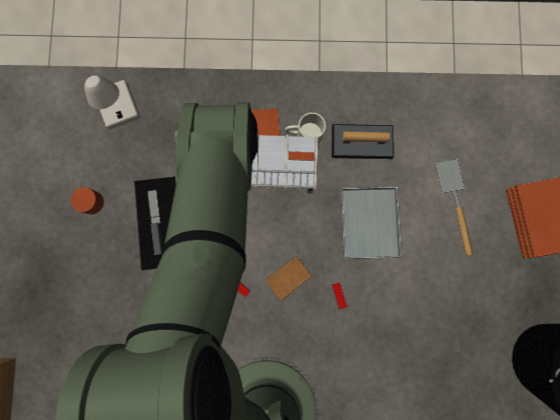

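```bash
python3 - <<'E'
from h import *
_,m=load('t19')
for uv in [(342,188),(398,187),(400,258),(343,258)]: print(np.round(onz(m,uv,28),1), np.round(onz(m,(uv[0]-1.3,uv[1]-1.7),28),1))
V=tool(YC-np.pi/2)
mv((510,-280,215),V)
E
```

```text
[ 619.8 -203.6   28. ] [ 624.6 -199.9   28. ]
[ 625.7 -363.6   28. ] [ 630.5 -359.9   28. ]
[ 424.1 -366.2   28. ] [ 428.8 -362.7   28. ]
[ 421.2 -206.5   28. ] [ 425.9 -202.9   28. ]
shift [-0.7263 -0.3161 -0.0498] turn [ 0.2508 -0.0005 -0.0047] rows>= 6.3
```

>>> send_rows(
  moves=[
    [[-1,-0.1,-0.04,-0.01,0.0,0,0],[-1,-0.22,-0.09,-0.02,0.0,0,0],[-1,-0.34,-0.14,-0.02,0.0,0,0],[-1,-0.46,-0.2,-0.03,0.1,0,0],[-1,-0.58,-0.25,-0.04,0.25,0,-0.005],[-1,-0.68,-0.3,-0.05,0.25,0,-0.005],[-1,-0.726,-0.316,-0.05,0.25,0,-0.005],[-1,-0.726,-0.316,-0.05,0.25,0,-0.005]],
  ],
)

```text
time_s: 26.72
eef_pos: [507.5, -282.4, 212.2]
tool_rot: [-2.24, -2.199, 0.007]
force: [-0.6, 0.8, -0.9]
finger_gap: 19.9
```

>>> send_rows(
  moves=[
    [[-1,0,0,0,0,0,0],[-1,0,0,0,0,0,0]],
  ],
)

```text
time_s: 26.98
eef_pos: [509.6, -278.9, 212.3]
tool_rot: [-2.234, -2.206, 0.005]
force: [1.0, -0.0, 0.3]
finger_gap: 20.6
```

```bash
python3 - <<'E'
from h import *
st(); im,m=snap('wrist','w20')
E
```

```text
t 26.975 p [ 509.6 -278.9  212.3] r [-2.234 -2.206  0.005] F [ 1.  -0.   0.3] gap 20.621713748842236 q [ 0.137  0.5    0.37   1.752 -0.215  0.933  0.582]
```

View pics/w20.png

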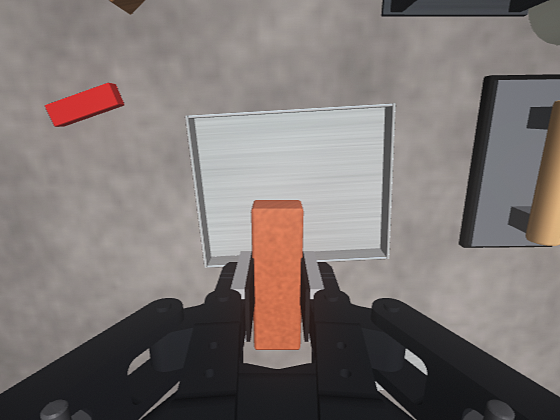

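```bash
python3 - <<'E'
from h import *
_,m=load('w20')
P=[onz(m,uv,28) for uv in [(187,116),(394,103),(390,260),(205,267)]]
print(np.round(P,1)); c=np.mean(P,0); print('c',c)
u=(P[1]-P[0]+P[2]-P[3])/2; v=(P[0]-P[3]+P[1]-P[2])/2; print(np.linalg.norm(u),np.linalg.norm(v),np.arctan2(u[1],u[0]))
E
```

```text
[[ 424.6 -208.5   28. ]
 [ 621.  -199.    28. ]
 [ 630.8 -360.5   28. ]
 [ 430.3 -366.8   28. ]]
c [ 526.6743905  -283.71029393   28.        ]
198.6305200706771 160.11882436785092 0.039855978579613746
```

```bash
python3 - <<'E'
from h import *
mv((482,-285,9),tool(0.04-np.pi/2))
E
```

```text
shift [-0.0124 -0.0533  0.407 ] turn [-0.0055  0.0009 -0.0671] rows>= 3.3
```

>>> send_rows(
  moves=[
    [[-1,-0.012,-0.053,0.08,-0.005,0,-0.067],[-1,-0.012,-0.053,0.18,-0.005,0,-0.067],[-1,-0.012,-0.053,0.27,-0.005,0,-0.067],[-1,-0.012,-0.053,0.35,-0.005,0,-0.067],[-1,-0.012,-0.053,0.39,-0.005,0,-0.067],[-1,-0.012,-0.053,0.4,-0.005,0,-0.067],[-1,-0.012,-0.053,0.4,-0.005,0,-0.067]],
  ],
)

```text
time_s: 27.9
eef_pos: [482.0, -285.7, 13.0]
tool_rot: [2.177, 2.264, -0.001]
force: [0.0, 0.3, -0.6]
finger_gap: 20.4
```

```bash
python3 - <<'E'
from h import *
st(); snap('wrist','w21'); mv((482,-285,7.5),tool(0.04-np.pi/2))
E
```

```text
t 27.9 p [ 482.  -285.7   13. ] r [ 2.177e+00  2.264e+00 -1.000e-03] F [ 0.   0.3 -0.6] gap 20.38317333270415 q [ 0.269  0.761  0.226  1.915 -0.326  0.5    0.761]
shift [ 0.0018 -0.0004  0.0118] turn [ 0.0008  0.002  -0.0015] rows>= 0.1
```

View pics/w21.png

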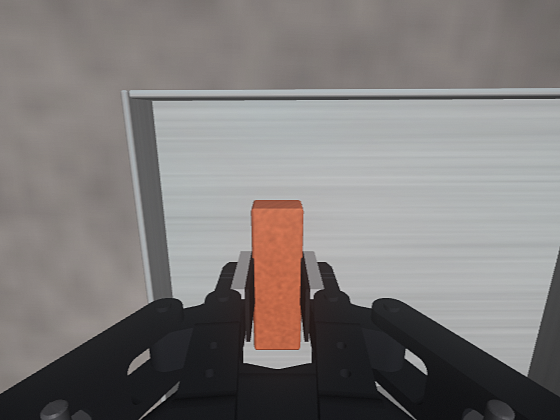

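>>> send_rows(
  moves=[
    [[-1,0.001,0,0.004,0,0,0],[-1,0.001,0,0.008,0,0,0],[-1,0.001,0,0.01,0,0,0],[-1,0.001,0,0.01,0,0,0]],
  ],
)

```text
time_s: 28.45
eef_pos: [481.7, -285.4, 7.6]
tool_rot: [2.178, 2.263, -0.001]
force: [-0.3, -1.1, -1.7]
finger_gap: 20.4
```

```bash
python3 - <<'E'
from h import *
st()
E
```

```text
t 28.45 p [ 481.7 -285.4    7.6] r [ 2.178e+00  2.263e+00 -1.000e-03] F [-0.3 -1.1 -1.7] gap 20.400292854635033 q [ 0.272  0.769  0.222  1.917 -0.328  0.49   0.763]
```

>>> send_rows(
  moves=[
    [[-1,0,0,0.002,0,0,0],[-1,0,0,0.003,0,0,0],[-1,0,0,0.003,0,0,0]],
  ],
)

```text
time_s: 28.82
eef_pos: [481.7, -285.4, 7.4]
tool_rot: [2.178, 2.263, -0.001]
force: [-7.8, 5.2, 30.4]
finger_gap: 20.4
```

```bash
python3 - <<'E'
from h import *
st()
E
```

```text
t 28.825 p [ 481.7 -285.4    7.4] r [ 2.178e+00  2.263e+00 -1.000e-03] F [-7.8  5.2 30.4] gap 20.428935573820258 q [ 0.273  0.77   0.221  1.917 -0.329  0.489  0.763]
```

Contact at 7.4 (as computed). Back off slightly, release, rise.

>>> send_rows(
  moves=[
    [[-1,0,0,-0.003,0,0,0],[-1,0,0,-0.003,0,0,0],[-0.4,0,0,-0.003,0,0,0],[-0.15,0,0,-0.003,0,0,0],[-0.15,0,0,-0.003,0,0,0],[-0.15,0,0,-0.06,0,0,0],[-0.15,0,0,-0.18,0,0,0],[-0.15,0,0,-0.3,0,0,0]],
  ],
)

```text
time_s: 29.82
eef_pos: [481.4, -285.1, 157.6]
tool_rot: [-2.178, -2.263, 0.002]
force: [1.1, -0.1, 0.4]
finger_gap: 36.4
```

>>> send_rows(
  moves=[
    [[-0.15,0,0,-0.12,0,0,0],[-0.15,0,0,-0.12,0,0,0]],
  ],
)

```text
time_s: 30.08
eef_pos: [483.3, -286.1, 220.3]
tool_rot: [2.174, 2.258, 0.003]
force: [0.5, 0.3, -0.3]
finger_gap: 36.3
```

```bash
python3 - <<'E'
from h import *
st(); im,m=snap('wrist','w22')
mv(pt(88,-79,120),Rgrasp())
E
```

```text
t 30.075 p [ 483.3 -286.1  220.3] r [2.174 2.258 0.003] F [ 0.5  0.3 -0.3] gap 36.330707806978126 q [ 0.155  0.455  0.378  1.803 -0.206  0.915  0.661]
shift [0.4001 0.4019 0.0156] turn [-0.2405 -0.0038  0.0677] rows>= 4.5
```

View pics/w22.png

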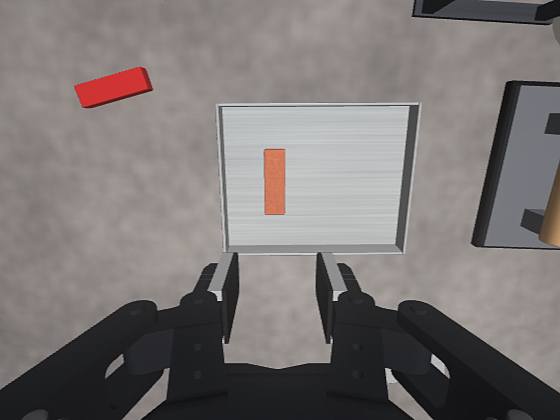

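>>> send_rows(
  moves=[
    [[-0.15,0.08,0.08,0,0,0,0],[-0.15,0.16,0.16,0,0,0,0],[-0.15,0.24,0.24,0,-0.06,0,0.03],[-0.15,0.32,0.32,0,-0.18,0,0.05],[-0.15,0.4,0.4,0.016,-0.24,-0.004,0.068],[-0.15,0.4,0.402,0.016,-0.24,-0.004,0.068],[-0.15,0.4,0.402,0.016,-0.24,-0.004,0.068],[-0.15,0.4,0.402,0.016,-0.24,-0.004,0.068]],
  ],
)

```text
time_s: 31.12
eef_pos: [674.3, -78.8, 207.4]
tool_rot: [2.14, 2.105, 0.198]
force: [-0.5, 0.1, 0.2]
finger_gap: 36.6
```

```bash
python3 - <<'E'
from h import *
st(); relT(); im,m=snap('wrist','w23'); mv(pt(88,-79,3.7),Rgrasp())
for d in (77,99):
    print(proj(m,pt(d,-79-35,16)),proj(m,pt(d,-79+35,16)))
E
```

```text
t 31.125 p [674.3 -78.8 207.4] r [2.14  2.105 0.198] F [-0.5  0.1  0.2] gap 36.6241144816308 q [-0.195  0.566  0.336  1.663 -0.274  0.768  0.24 ]
tcp in chute [ 86.3 -80.1 117.5] F [-0.5  0.1  0.2] gap 36.6 t 31.125
shift [0.002  0.0041 0.228 ] turn [-0.0054 -0.0003 -0.0026] rows>= 1.8
[264.75282735 251.0314949 ] [263.65835459 163.74236464]
[292.22250805 251.04402268] [293.31245059 163.72139842]
```

View pics/w23.png

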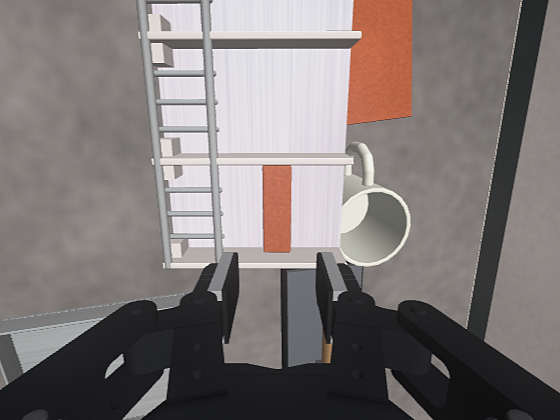

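>>> send_rows(
  moves=[
    [[-0.15,0.002,0.003,0.09,-0.005,0,-0.003],[-0.15,0.002,0.003,0.16,-0.005,0,-0.003],[-0.15,0.002,0.003,0.2,-0.005,0,-0.003],[-0.15,0.002,0.003,0.22,-0.005,0,-0.003],[-0.15,0.002,0.003,0.228,-0.005,0,-0.003],[-0.15,0.002,0.003,0.228,-0.005,0,-0.003]],
  ],
)

```text
time_s: 31.92
eef_pos: [698.0, -76.9, 96.9]
tool_rot: [2.133, 2.106, 0.204]
force: [0.5, -0.3, 1.0]
finger_gap: 36.6
```

```bash
python3 - <<'E'
from h import *
relT(); im,m=snap('wrist','w24')
E
```

```text
tcp in chute [ 88.4 -77.9   4.5] F [ 0.5 -0.3  1. ] gap 36.6 t 31.925
```

View pics/w24.png

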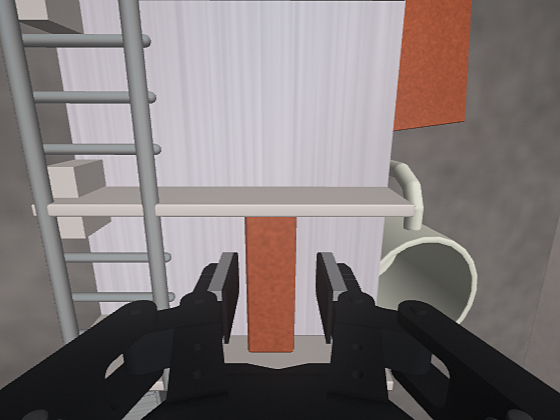

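>>> send_rows(
  moves=[
    [[-1,0,-0.001,0.001,0,0,0],[-1,0,-0.001,0.001,0,0,0],[-1,0,-0.001,0.001,0,0,0],[-1,0,-0.001,0.001,0,0,0],[-1,0,0,-0.02,0,0,0],[-1,0,0,-0.1,0,0,0],[-1,0,0,-0.2,0,0,0],[-1,0,0,-0.25,0,0,0]],
  ],
)

```text
time_s: 32.98
eef_pos: [674.1, -76.8, 222.4]
tool_rot: [2.132, 2.105, 0.207]
force: [0.3, 0.5, -0.5]
finger_gap: 20.2
```

```bash
python3 - <<'E'
from h import *
relT(); im,m=snap('wrist','w25'); t,_=snap('top','t25'); mv((540,-280,215),tool(0.04-np.pi/2))
E
```

```text
tcp in chute [ 88.9 -78.1 132.3] F [ 0.3  0.5 -0.5] gap 20.2 t 32.975
shift [-0.4097 -0.262  -0.0367] turn [ 0.251   0.006  -0.0672] rows>= 3.9
```

View pics/w25.png

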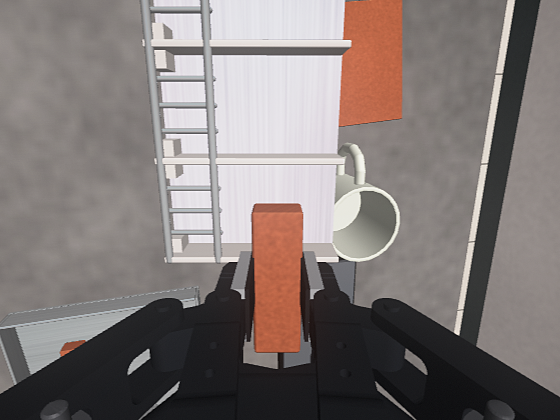

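View pics/t25.png

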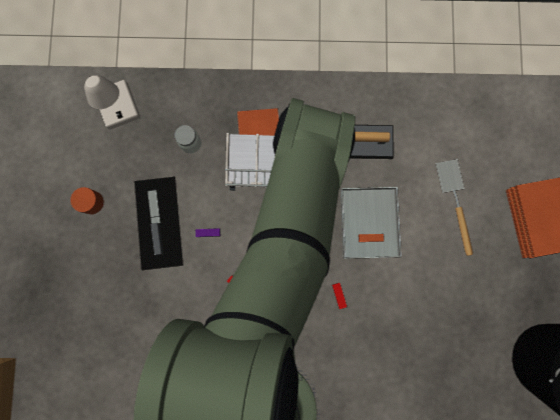

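>>> send_rows(
  moves=[
    [[-1,-0.1,-0.05,-0.01,0,0,0],[-1,-0.2,-0.11,-0.02,0,0,0],[-1,-0.3,-0.18,-0.03,0.06,0,0],[-1,-0.4,-0.25,-0.037,0.2,0,-0.04],[-1,-0.41,-0.262,-0.037,0.251,0.006,-0.067],[-1,-0.41,-0.262,-0.037,0.251,0.006,-0.067],[-1,-0.41,-0.262,-0.037,0.251,0.006,-0.067]],
  ],
)

```text
time_s: 33.95
eef_pos: [539.5, -279.0, 211.6]
tool_rot: [-2.174, -2.264, 0.004]
force: [-0.4, 0.3, -1.0]
finger_gap: 20.3
```

```bash
python3 - <<'E'
from h import *
st(); im,m=snap('wrist','w26')
mv((572,-282,12),tool(0.04-np.pi/2))
E
```

```text
t 33.95 p [ 539.5 -279.   211.6] r [-2.174 -2.264  0.004] F [-0.4  0.3 -1. ] gap 20.266317638310465 q [ 0.138  0.542  0.355  1.68  -0.218  0.963  0.613]
shift [-0.0089  0.0664  0.3993] turn [-0.0054 -0.0006  0.001 ] rows>= 3.2
```

View pics/w26.png

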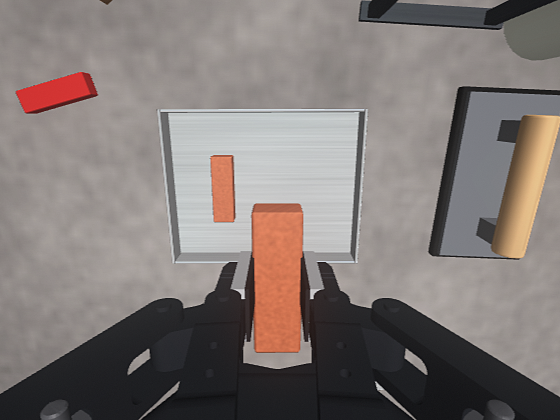

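>>> send_rows(
  moves=[
    [[-1,-0.009,0.066,0.08,-0.005,0,0],[-1,-0.009,0.066,0.18,-0.005,0,0],[-1,-0.009,0.066,0.27,-0.005,0,0],[-1,-0.009,0.066,0.35,-0.005,0,0],[-1,-0.009,0.066,0.39,-0.005,0,0],[-1,-0.009,0.066,0.4,-0.005,0,0],[-1,-0.009,0.066,0.4,-0.005,0,0]],
  ],
)

```text
time_s: 34.88
eef_pos: [571.9, -283.2, 12.8]
tool_rot: [2.176, 2.265, -0.0]
force: [-0.1, -0.7, -0.4]
finger_gap: 20.4
```

```bash
python3 - <<'E'
from h import *
st(); snap('wrist','w27'); mv((572,-282,7.8),tool(0.04-np.pi/2))
E
```

```text
t 34.875 p [ 571.9 -283.2   12.8] r [ 2.176  2.265 -0.   ] F [-0.1 -0.7 -0.4] gap 20.39503721984695 q [ 0.204  0.845  0.251  1.701 -0.318  0.636  0.671]
shift [ 0.0027 -0.0001  0.0106] turn [0.0009 0.0008 0.0002] rows>= 0.1
```

View pics/w27.png

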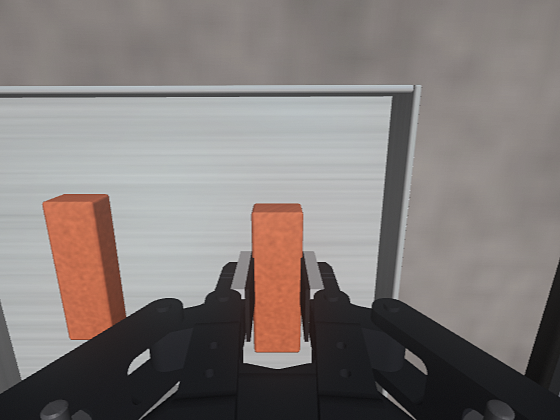

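>>> send_rows(
  moves=[
    [[-1,0,0,0.004,0,0,0],[-1,0,0,0.007,0,0,0],[-1,0,0,0.009,0,0,0],[-1,0,0,0.009,0,0,0]],
  ],
)

```text
time_s: 35.42
eef_pos: [571.5, -283.1, 8.0]
tool_rot: [-2.176, -2.265, 0.0]
force: [-3.3, 2.2, 10.1]
finger_gap: 19.9
```

```bash
python3 - <<'E'
from h import *
st()
E
```

```text
t 35.425 p [ 571.5 -283.1    8. ] r [-2.176 -2.265  0.   ] F [-3.3  2.2 10.1] gap 19.904209810250798 q [ 0.206  0.852  0.248  1.702 -0.32   0.629  0.673]
```

Contact with the tray floor. Release and rise.

>>> send_rows(
  moves=[
    [[-1,0,0,-0.001,0,0,0],[-0.4,0,0,-0.001,0,0,0],[-0.15,0,0,-0.001,0,0,0],[-0.15,0,0,-0.001,0,0,0],[-0.15,0,0,-0.05,0,0,0],[-0.15,0,0,-0.15,0,0,0],[-0.15,0,0,-0.27,0,0,0],[-0.15,0,0,-0.36,0,0,0]],
  ],
)

```text
time_s: 36.42
eef_pos: [571.6, -283.3, 189.7]
tool_rot: [2.176, 2.265, -0.0]
force: [0.5, -0.6, -0.8]
finger_gap: 36.3
```

>>> send_rows(
  moves=[
    [[-0.15,0,-0.11,-0.06,0,0,0],[-0.15,0,-0.11,-0.06,0,0,0],[-0.15,0,-0.11,-0.06,0,0,0],[-0.15,0,-0.11,-0.06,0,0,0]],
  ],
)

```text
time_s: 36.92
eef_pos: [517.1, -284.8, 216.5]
tool_rot: [-2.174, -2.265, 0.002]
force: [-0.2, -0.4, -0.4]
finger_gap: 36.2
```

```bash
python3 - <<'E'
from h import *
st(); im,m=snap('wrist','w28'); snap('top','t28'); snap('scene','s28')
hsv=cv2.cvtColor(im,cv2.COLOR_BGR2HSV); mk=((hsv[...,0]<14)&(hsv[...,1]>110)&(hsv[...,1]<215)).astype(np.uint8)
P=np.array([526.7,-283.7])
n,l,stt,c=cv2.connectedComponentsWithStats(mk)
for k in range(1,n):
    if stt[k,4]>300: print(c[k],stt[k],np.round(onz(m,c[k],19)[:2]-P,1))
E
```

```text
t 36.925 p [ 517.1 -284.8  216.5] r [-2.174e+00 -2.265e+00  2.000e-03] F [-0.2 -0.4 -0.4] gap 36.235239870926094 q [ 0.149  0.509  0.366  1.724 -0.215  0.951  0.639]
[80.76046394 87.53101362] [  40   67   81   41 1983] [-203.5   86.9]
[243.93727206 182.10503282] [ 233  150   22   66 1371] [-43.9   0.2]
[328.36613603 185.09117221] [ 317  153   24   66 1382] [44.9  0.7]
```

View pics/w28.png

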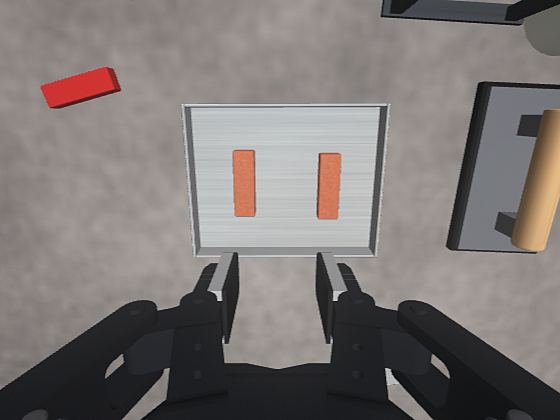

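View pics/t28.png

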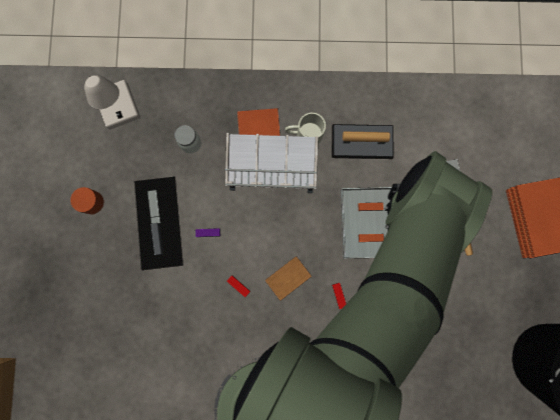

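View pics/s28.png

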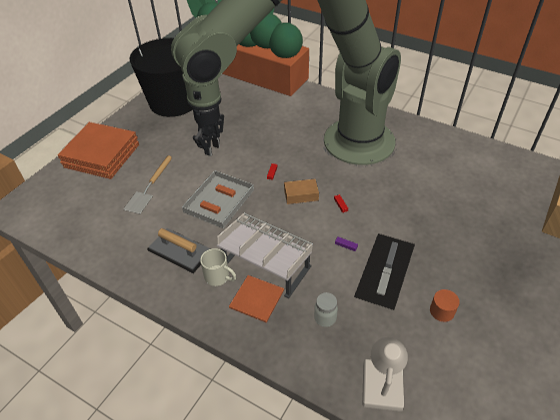

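Both strips lie flat in the tray (±44 mm from its middle), the file is on its mat, the chute is empty, bystanders are where they were, and the gripper is clear of everything.

```bash
python3 - <<'E'
from h import *
print(sign_off()); st()
E
```

```text
the job is handed in; nothing more can be done
None
the job is handed in; nothing more can be done
```

The job is done and handed in at about 37 s, with no verdict reported. The two strips lie in the tray, the file is back on its mat and the arm is clear of everything.

- **Pushing:** Only the left and right lanes held strips; the middle lane was empty. I pushed both strips up with the blade 77 mm deep, about 5 mm off the floor. That left their middles about 87–88 mm up the slope.
- **File:** I laid the file flat on the middle of the mat and let go before lifting any strip. It stayed put in later top views.
- **Tray:** The tray had been knocked a few centimetres aside during the run, so I measured it again before placing. The strips are about 44 mm either side of its middle, flat and apart.
- **Last checks:** The final pictures show the chute empty and the bystanders and look-alikes where they started.

Some readings disagreed:
- **Overhead view of the chute:** the top camera read about 1–2 pixels off. I relied on the wrist camera and a light touch of the blade on the chute floor, which agreed within about 0.5 mm in height.
- **File height on the mat:** the wrist-camera two-view height of the file's tip and the mat came out up to 8 mm too high. I used the stated heights there, and the later contacts bore them out.

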